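# Close the battery box and hold it in the one-hand clamp

## Robot

A 6-joint arm with a two-finger parallel gripper is mounted at the origin on a cart in front of the work surface, level with it; the furniture and walls round the work are solid. World frame = base frame: x ahead of the robot, y to its left, z up, the work surface at z = 0. Lengths are in mm, angles in degrees, forces in N, time in s.
With the tool pointing down it reaches from about 300 to 850 mm from the base axis. Payload 4.2 kg.
Tool frame: the origin (TCP) lies midway between the tips of the shut fingers; the grasp point (between the pads) lies 19 mm behind it; z points along the fingers, y is the direction in which the jaws open and shut (so a half turn about z gives the same grasp; the last joint's range is limited). The gripper opens to 91 mm and grips with 3 to 60 N. Pads are 32 mm wide; open, the fingers measure 118 mm over their backs; the gripper's body (76 mm by 178 mm) begins 60 mm behind the grasp point.
Start: joints at [75.63, 18.312, 89.639, -0, 72.044, -1.146], TCP at [131.536, 559.769, 213.976] pointing down, gripper open.
Joint ranges: [-177.97, 177.97], [-48.28, 115.42], [12.27, 149.76], [-77.06, 257.06], [2.81, 150.46], [-146.56, 146.56]. Speed limits (degrees/s): [147.25, 147.25, 180, 180, 180, 180].

## Interface

Orientations are given as [roll, pitch, yaw] about the fixed x, y, z axes, in that order (R = Rz(yaw) Ry(pitch) Rx(roll)).
In Python, from workcell import env gives the robot as it stands.
- The arm moves only by the shell command python3 -m jog 'ROWS' [FORCE]. ROWS is JSON, a list of rows, each an object of numbers: "dx", "dy", "dz": the shift along the world's x, y, z in m; "wx", "wy", "wz": the turn, a rotation vector about the world's x, y, z in rad; "grip": the gripper's target within -1 to 1 (shut at 1, half-way at 0, fully open at -1). In form: [{"dx": .., "dy": .., "dz": .., "wx": .., "wy": .., "wz": .., "grip": ..}, ...]. A call has 1 to 10 rows; each row shifts and turns the commanded pose from where the row before left it; what a row does not reach is not made up. A row lasts 1/10 s, in which the tool goes at most 50 mm and 8.59 degrees, less where a joint would pass 70% of its speed; a pose out of reach is approached as far as the arm can. A call with a gripper value outside its range is refused whole. The fingers move at their own pace and stop on an object; FORCE is the grip in N (left out, the last holds). Time passes only in rows, so rows that do not move let the fingers close. It gives the time, the measured TCP pose, the force and the opening at its end, in the units of the state.
- env.state(): the state, without advancing time (a new reading comes with each control period).
- env.grab_frame(name): name is "scene" or "top" or "wrist"; returns the picture (400x640x3 uint8, red, green, blue); there is no depth.
- env.get_calibration(name): a dict with "fx", "fy", "cx", "cy" (pixels), "R" (3x3) and "t" (3): a world point X has camera coordinates R X + t. Camera axes: x right, y down, z forward; pixel columns grow to the right and rows downward; lengths in mm; the calibration is good to about 2 mm. A picture is of the moment at which its call begins: read the wrist's pose just before it. get_calibration takes no time and is no camera call; for the wrist camera it gives the pose at the moment of the call.
- env.job_done(): hands the job in, once; it reports no verdict.
The state is a dict: "time_s": time; "qpos": joint angles; "qvel": joint speeds; "effort": joint torques, N m; "ee_pos": TCP position; "ee_rot": TCP orientation; "force": force on the tool from outside, world axes, zero at the start; "torque": the same for the moment, N m; "gripper_width": finger opening in mm.
Only numpy, scipy, OpenCV 4.12 (cv2) and the standard library are available. Lean on these libraries where they do the work, as an engineer would, in place of code of your own. Each camera call takes 0.05 s, during which the arm holds its last target. There are 200 camera calls.

## Task

Slide the white cover of the battery box fully shut, then pump the clamp's orange trigger again and again until the box is squeezed between the rubber pad and the fixed jaw, with the pad's yellow spring plunger pushed in about half way - never almost all the way, that would crush the box. Drive the jaw with the trigger only, leave the other things on the board where they are, and finish while still holding the trigger squeezed, so that the pressure stays on.

Things in the scene. Friction and masses are not known exactly. Their poses are not given: they have to be found in the camera images.
- clamp: blue one-hand bar clamp fixed on a steel base plate 276 x 100 x 8 mm. Origin on the work surface below the trigger's pivot; +x = way the moving jaw advances, y crosswise, z up. In mm: black fixed handle x -59 to -45, y +-12, top z 135; blue cheeks x -59 to 25, y +-16, top z 94; push rod at z 24 to 34, its tail from x -121 at jaw 0; moving jaw front x 52 at jaw 0, top z 53.
- trigger (a joint): hinge of the orange trigger, rad. 0 = rest, leaning 0.24 towards clamp +x; 0.48 = squeezed, leaning 0.24 back to the handle. Axis along clamp y at x 0, z 77 mm. Spring return, 3 N at the grip. A squeeze pushes the jaw on by a friction ratchet, 23 mm per rad; on the way back the jaw stays. About 7 N at the grip moves the free jaw, 1 N more per mm of plunger.
- trigger_grip (a point): middle of the trigger's orange grip, 50 mm from the pivot. The grip is 14 mm thick (along clamp x), 26 mm wide (clamp y), 42 mm long, and ends 23 mm beyond this point. Front and back faces are free: 50 mm of room to the handle behind at rest, 26 mm fully squeezed. Pinched on front and back by a tool tilted with it, or pushed from the front, it does not slip.
- jaw (a joint): advance of the push rod and moving jaw along clamp +x, m, 0 (fully back) to 0.060. At 0 the pad's face is at clamp x 74 mm. Friction of 6 N holds it; moved by the trigger only.
- fixed_jaw: blue fixed jaw at the clamp's far end, 13 mm thick, 64 wide, 48 high. Origin at the foot of its pressing face, at clamp x 174, z 8 mm.
- battery_box: grey battery box, 64 mm long (x, along clamp x within 2 degrees), 76 wide (y, as clamp y), 44 high, about 0.5 kg with two AA cells; loose on the base plate between two side guides (about 4 mm play each, tops z 33), up to 8 mm short of the fixed jaw, against which the clamp pushes it. Origin: centre of its underside.
- cover (a joint): slide of the box's white flat cover, m: 0 = fully closed (hard stop), up to 0.046 open. The cover opens towards the box's -y and closes towards +y; friction 1 N.
- cover_ridge (a point): centre of the red grip ridge on the cover: 30 mm long (box x), 14 mm wide (box y), 18 mm high; this point is 9 mm under its top and 9 mm above the cover's upper face. When closed it is above the middle of the box, 53 mm over the box's underside.
- pad (a joint): how far the pad's spring plunger is pushed in, m: 0 = relaxed, 0.014 = bottomed out; beyond 0.012 the box is crushed. Stiffness 2 N per mm. After the trigger is let go it falls back to about 0.003 at most.
- pad_face (a point): black rubber pad (8 x 44 x 34 mm) on the moving jaw's front, carried by a yellow spring plunger of 14 mm travel (yellow is visible between jaw and pad as long as it is not bottomed). This point is the centre of its pressing face.
- glue_stick: bystander, to be left alone: glue stick, orange cap and blue sleeve, 27 x 27 x 92 mm, standing. Origin at the centre of its underside.
- super_glue: bystander, to be left alone: small super-glue bottle, red and white, 30 x 30 x 92 mm, standing. Origin at the centre of its underside.
- paint_pot_0: bystander, to be left alone: paint pot with a red band, 36 x 36 x 42 mm. Origin at the centre of its underside.
- paint_pot_2: bystander, to be left alone: paint pot with a yellow band, 36 x 36 x 42 mm. Origin at the centre of its underside.
- nozzle_tin: bystander, to be left alone: round grey metal tin, 43 x 43 x 21 mm. Origin at the centre of its underside.
- printed_vase: bystander, to be left alone: green printed vase, 44 x 44 x 70 mm, standing. Origin at the centre of its underside.
- printed_gear: bystander, to be left alone: orange printed gear lying flat, 42 x 42 x 10 mm. Origin at the centre of its underside.
Mind the look-alikes: they are no part of the job. There is more than one size of the battery_box; the job needs the larger.

How it is judged:
By the outcome, as a careful person would: the job done as asked, in the order asked, and still so for the second after the job is handed in, while the arm keeps its last pose, push and grip.
It also fails if it takes over 67 s, if anything falls off the work surface, if the arm or the gripper's body presses on something with over 40 N, if the wrist force passes 120 N, or if a joint passes its speed limit or range.

## Working session

There is one attempt and no reset: what is moved stays moved. The work goes in short steps, Python scripts to look and compute and a shell command to move; the robot and the scene stay as the last step left them, time stands still between calls to the robot, and variables do not carry over. Pictures are saved under pics/ and viewed, about 8 in all and at most 12, crops included, and the job is handed in when it is done.

```bash
ls; mkdir -p pics
python3 - <<'E'
from workcell import env
import cv2,numpy as np
a=env.grab_frame("scene");b=env.grab_frame("top")
cv2.imwrite("pics/scene0.png",a[:,:,::-1]);cv2.imwrite("pics/top0.png",b[:,:,::-1])
for n in("scene","top"):
    c=env.get_calibration(n);print(n,c["fx"],c["cx"],c["cy"],np.round(c["R"],3).tolist(),np.round(c["t"],1))
print(env.state())
E
```

```text
pics
scene 363.6077703200473 319.5471712043073 198.66018332262547 [[0.834, -0.552, 0.013], [-0.423, -0.652, -0.629], [0.356, 0.519, -0.777]] [-438.3  297.9  816.4]
top 475.8703153806412 317.277707577519 197.3880769795383 [[0.026, -1.0, -0.003], [-0.99, -0.025, -0.142], [0.142, 0.006, -0.99]] [  15.5  534.4 1623.5]
{'time_s': 0.1, 'qpos': array([ 7.56309321e+01,  1.83480453e+01,  8.96992627e+01, -1.34936085e-03,
        7.20430468e+01, -1.14604851e+00]), 'qvel': array([-0.03621776, -0.01770825, -0.15258339,  0.01947573,  0.02137127,
       -0.03508954]), 'effort': array([ 9.15250675e-04, -4.13331985e+01, -2.32512259e+01,  7.29046552e-02,
        4.22371225e-02, -4.33867342e-05]), 'ee_pos': array([131.42393411, 559.32153385, 213.2047117 ]), 'ee_rot': array([-1.79909638e+02, -5.24468168e-04,  1.66777397e+02]), 'force': array([0.27289806, 1.07528628, 0.59079526]), 'torque': array([ 0.01603192, -0.00018333, -0.04886043]), 'gripper_width': 91.61620530470378}
```

View pics/scene0.png

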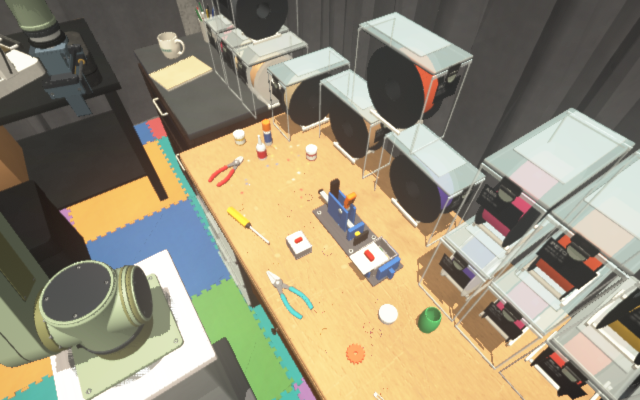

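View pics/top0.png

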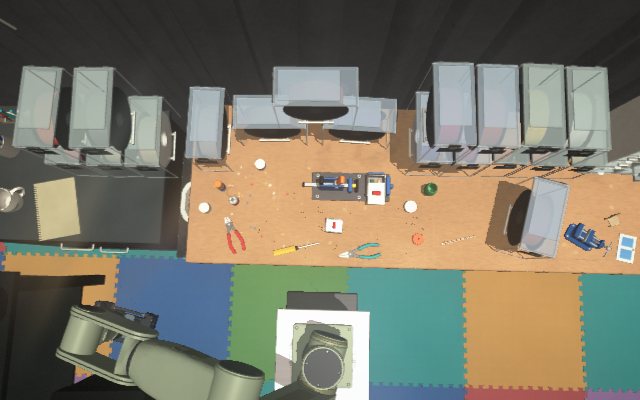

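The clamp spans about (305–392, 185) in the top picture, with the jaw advancing right (world −y). There are two box candidates: one on the bench at (334,226), which is smaller, and one in the clamp at (377,189), which is larger and sits between the guides. The second fits the description. I'll enlarge to confirm.

```bash
python3 - <<'E'
import cv2,numpy as np
b=cv2.imread("pics/top0.png")[160:240,295:400];a=cv2.imread("pics/scene0.png")[170:290,280:410]
b=cv2.resize(b,(787,600),interpolation=cv2.INTER_CUBIC)
a=cv2.resize(a,(390,360),interpolation=cv2.INTER_CUBIC);b=cv2.resize(b,(400,305))
o=np.zeros((360,800,3),np.uint8);o[:305,:400]=b;o[:,410:800]=a
cv2.imwrite("pics/crop0.png",o)
E
cat > h.py <<'E'
from workcell import env
import numpy as np
def ray(cal,u,v,z):
    R=np.array(cal["R"]);t=np.array(cal["t"])
    C=-R.T@t; d=R.T@np.array([(u-cal["cx"])/cal["fx"],(v-cal["cy"])/cal["fy"],1])
    return C+d*(z-C[2])/d[2]
def proj(cal,X):
    p=np.array(cal["R"])@X+np.array(cal["t"]);return np.array([cal["fx"]*p[0]/p[2]+cal["cx"],cal["fy"]*p[1]/p[2]+cal["cy"]])
E
python3 - <<'E'
from h import *
import cv2
c=env.get_calibration("top")
im=cv2.cvtColor(cv2.imread("pics/top0.png"),cv2.COLOR_BGR2HSV)
def comp(m,x0,x1,y0,y1,n,z):
    k=np.zeros_like(m);k[y0:y1,x0:x1]=m[y0:y1,x0:x1]
    N,l,s,ce=cv2.connectedComponentsWithStats(k)
    for i in range(1,N):
        if s[i,4]>6: print(n,s[i],ce[i].round(1),ray(c,*ce[i],z).round(0))
red=cv2.inRange(im,(0,120,90),(6,255,255))|cv2.inRange(im,(172,120,90),(180,255,255))
blue=cv2.inRange(im,(105,120,50),(125,255,255))
comp(red,300,400,165,240,"red",70);comp(blue,300,400,165,240,"blue",56)
dark=cv2.inRange(im,(0,0,0),(180,110,110));comp(dark,295,400,165,215,"dark",8)
E
```

```text
red [372 191   9   4  31] [375.9 192.5] [ 551. -171.   70.]
red [333 222   2   6  12] [333.5 224.5] [438. -28.  70.]
blue [369 173  14   1  14] [375.5 173. ] [ 622. -171.   56.]
blue [387 177   5  17  42] [387.9 185.2] [ 580. -215.   56.]
blue [324 178  13   1  13] [330. 178.] [600. -13.  56.]
blue [349 178   2  13  19] [349.7 184.9] [578. -82.  56.]
blue [323 185  11   1  11] [328. 185.] [576.  -7.  56.]
dark [364 173  21  28  72] [369.5 182.5] [ 596. -156.    8.]
dark [371 174  11   1  11] [376. 174.] [ 628. -179.    8.]
dark [316 176  19   9  89] [323.5 180.2] [601.   9.   8.]
dark [347 179   2   5   9] [347.6 180.8] [601. -77.   8.]
dark [354 179   5  14  55] [356.3 185.5] [ 585. -109.    8.]
dark [317 186  35   8 112] [332.5 188.6] [571. -24.   8.]
dark [386 193   3   3   7] [386.9 194.3] [ 556. -218.    8.]
```

View pics/crop0.png

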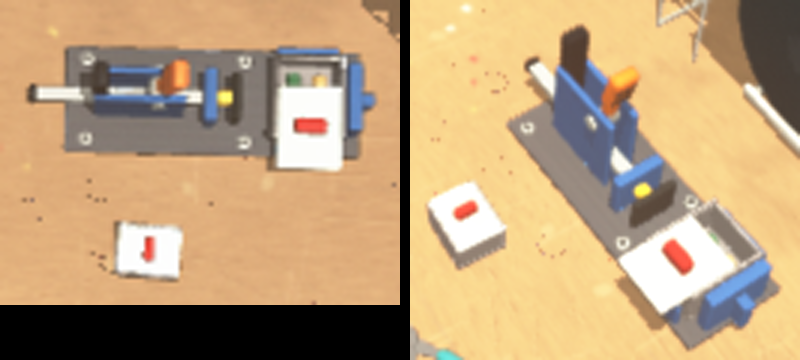

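The crop confirms it. The box in the clamp is the larger one. Its cover sticks out toward the robot (the box's −y), so closing means pushing toward world +x. The smaller closed box on the bench is the look-alike. Next I'll move over the clamp for a wrist view.

```bash
python3 -m jog '[{"dx":0.017,"dy":-0.034,"dz":0.004,"wz":0.023},{"dx":0.017,"dy":-0.034,"dz":0.004,"wz":0.023},{"dx":0.017,"dy":-0.034,"dz":0.004,"wz":0.023},{"dx":0.017,"dy":-0.034,"dz":0.004,"wz":0.023},{"dx":0.017,"dy":-0.034,"dz":0.004,"wz":0.023},{"dx":0.017,"dy":-0.034,"dz":0.004,"wz":0.023},{"dx":0.017,"dy":-0.034,"dz":0.004,"wz":0.023},{"dx":0.017,"dy":-0.034,"dz":0.004,"wz":0.023},{"dx":0.017,"dy":-0.034,"dz":0.004,"wz":0.023},{"dx":0.017,"dy":-0.034,"dz":0.004,"wz":0.023}]' 20
python3 -m jog '[{"dx":0.015,"dy":-0.034},{"dx":0.015,"dy":-0.034},{"dx":0.015,"dy":-0.034},{"dx":0.015,"dy":-0.034},{"dx":0.015,"dy":-0.034},{"dx":0.015,"dy":-0.034},{"dx":0.015,"dy":-0.034},{"dx":0.015,"dy":-0.034},{"dx":0.015,"dy":-0.034},{"grip":0}]'
python3 - <<'E'
from h import *
import cv2
print(env.state()["ee_pos"],env.state()["ee_rot"])
c=env.get_calibration("wrist");a=env.grab_frame("wrist");cv2.imwrite("pics/w1.png",a[:,:,::-1])
np.save("w1.npy",c,allow_pickle=True);print(c)
E
```

```text
[131.42393411 559.32153385 213.2047117 ] [-1.79909638e+02 -5.24468168e-04  1.66777397e+02]
{'fx': 280.2359820742023, 'fy': 280.2359820742023, 'cx': 321.42299209799785, 'cy': 198.77952760067546, 'R': array([[ 0.22844325,  0.97355623, -0.00139916],
       [ 0.94538806, -0.22148997,  0.23913093],
       [ 0.23249751, -0.0559506 , -0.97098632]]), 't': array([-573.01469993,  -25.78235952,  390.55691752])}invalid input
invalid input
```

View pics/w1.png

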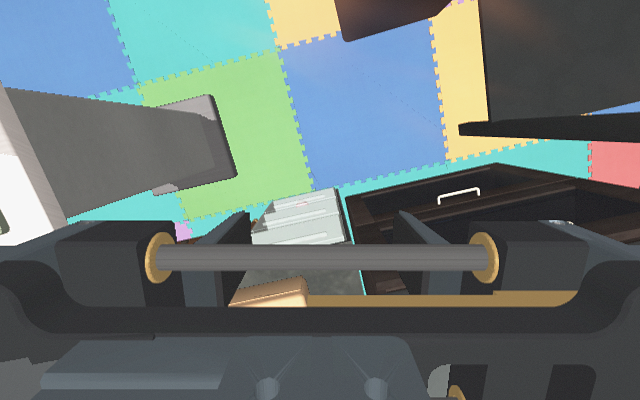

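The jog refused the rows, presumably because it needs every key. The picture only shows floor and fingers, with the camera on the robot side of the gripper. I'll resend with full rows.

```bash
python3 -m jog '[{"dx":0.017,"dy":-0.034,"dz":0.004,"wx":0,"wy":0,"wz":0.023,"grip":0},{"dx":0.017,"dy":-0.034,"dz":0.004,"wx":0,"wy":0,"wz":0.023,"grip":0},{"dx":0.017,"dy":-0.034,"dz":0.004,"wx":0,"wy":0,"wz":0.023,"grip":0},{"dx":0.017,"dy":-0.034,"dz":0.004,"wx":0,"wy":0,"wz":0.023,"grip":0},{"dx":0.017,"dy":-0.034,"dz":0.004,"wx":0,"wy":0,"wz":0.023,"grip":0},{"dx":0.017,"dy":-0.034,"dz":0.004,"wx":0,"wy":0,"wz":0.023,"grip":0},{"dx":0.017,"dy":-0.034,"dz":0.004,"wx":0,"wy":0,"wz":0.023,"grip":0},{"dx":0.017,"dy":-0.034,"dz":0.004,"wx":0,"wy":0,"wz":0.023,"grip":0},{"dx":0.017,"dy":-0.034,"dz":0.004,"wx":0,"wy":0,"wz":0.023,"grip":0},{"dx":0.017,"dy":-0.034,"dz":0.004,"wx":0,"wy":0,"wz":0.023,"grip":0}]' 20
```

```text
time_s: 1.15
ee_pos: [301.7, 218.3, 254.1]
ee_rot: [180.0, 0.0, -180.0]
force: [0.9, 0.0, -0.0]
gripper_width: 45.8
```

```bash
python3 -m jog '[{"dx":0.03,"dy":-0.034,"dz":0.0,"wx":0,"wy":0,"wz":0,"grip":0},{"dx":0.03,"dy":-0.034,"dz":0.0,"wx":0,"wy":0,"wz":0,"grip":0},{"dx":0.03,"dy":-0.034,"dz":0.0,"wx":0,"wy":0,"wz":0,"grip":0},{"dx":0.03,"dy":-0.034,"dz":0.0,"wx":0,"wy":0,"wz":0,"grip":0},{"dx":0.03,"dy":-0.034,"dz":0.0,"wx":0,"wy":0,"wz":0,"grip":0},{"dx":0.03,"dy":-0.034,"dz":0.0,"wx":0,"wy":0,"wz":0,"grip":0},{"dx":0.03,"dy":-0.034,"dz":0.0,"wx":0,"wy":0,"wz":0,"grip":0},{"dx":0.03,"dy":-0.034,"dz":0.0,"wx":0,"wy":0,"wz":0,"grip":0},{"dx":0.03,"dy":-0.034,"dz":0.0,"wx":0,"wy":0,"wz":0,"grip":0},{"dx":0.03,"dy":-0.034,"dz":0.0,"wx":0,"wy":0,"wz":0,"grip":0}]'
python3 - <<'E'
from h import *
import cv2,pickle
c=env.get_calibration("wrist");a=env.grab_frame("wrist");cv2.imwrite("pics/w2.png",a[:,:,::-1])
pickle.dump(c,open("w2.pkl","wb"))
im=cv2.cvtColor(cv2.imread("pics/w2.png"),cv2.COLOR_BGR2HSV)
red=cv2.inRange(im,(0,150,90),(4,255,255))|cv2.inRange(im,(174,150,90),(180,255,255))
org=cv2.inRange(im,(7,180,120),(15,255,255));yel=cv2.inRange(im,(24,150,120),(34,255,255));blu=cv2.inRange(im,(105,120,50),(125,255,255))
for n,m,z in(("red",red,70),("org",org,125),("yel",yel,30),("blu",blu,56)):
    N,l,s,ce=cv2.connectedComponentsWithStats(m)
    for i in range(1,N):
        if s[i,4]>40: print(n,s[i],ce[i].round(1),ray(c,*ce[i],z).round(1))
E
```

```text
time_s: 2.15
ee_pos: [602.4, -121.8, 253.6]
ee_rot: [180.0, -0.0, 179.9]
force: [0.8, 0.2, 0.9]
gripper_width: 45.6
red [628   0  12  37 231] [634.3  14.7] [408.3 229.2  70. ]
red [391  43   9  18 133] [395.1  51. ] [445.3 -37.3  70. ]
red [623 109  17  21 198] [630.8 119.6] [521.7 255.1  70. ]
red [270 141  23  10 179] [281.2 145.9] [ 552.9 -172.6   70. ]
blu [241 143  19  48 473] [252.1 167.2] [ 581.4 -214.    56. ]
blu [344 148  11  37 356] [349.6 166. ] [579.9 -85.4  56. ]
blu [365 154  80  10 502] [400.3 158.9] [570.7 -19.1  56. ]
blu [364 171  20  14 199] [375.7 176.3] [593.7 -50.4  56. ]
blu [399 171  41  14 371] [414.4 177.9] [595.9   1.3  56. ]
blu [267 196  39   3 114] [285.8 197. ] [ 621.8 -170.7   56. ]
```

View pics/w2.png

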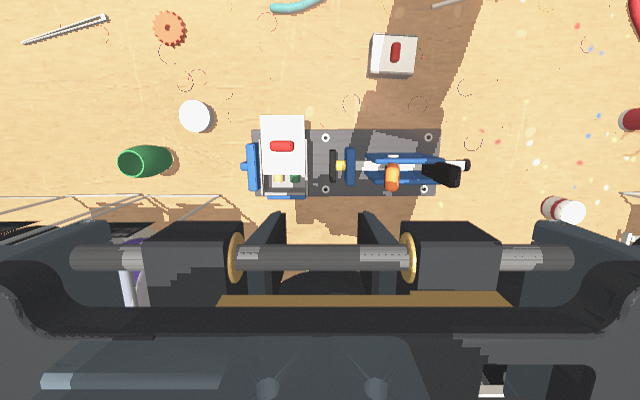

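The wrist view shows the ridge at (281,146), the trigger at (392,178), the moving jaw at (349,166), the fixed jaw at (252,167) and the decoy box at (393,55). Next come a few rays for the clamp's origin and yaw.

```bash
python3 - <<'E'
from h import *
import cv2,pickle
c=pickle.load(open("w2.pkl","rb"))
im=cv2.cvtColor(cv2.imread("pics/w2.png"),cv2.COLOR_BGR2HSV)
m=cv2.inRange(im,(3,120,100),(20,255,255));m[:140]=0;m[200:]=0;m[:,:380]=0;m[:,405:]=0
print("trig box",cv2.boundingRect(m))
for n,u,v,z in(("fixface",260.5,167,56),("jawfront",344,166,53),("jawback",354.5,166,53),("padface",329.5,165,40),("ridge L",270,146,70),("ridge R",293,146,70),("ridge near",281,141,70),("ridge far",281,151,70),("cheek end+x",365,158,94),("cheek -x",440,158,94),("plate -x corner",440,129,8),("plate +x corner",252,129,8),("rod tail",469,165,29),("cover near edge",281,115.5,52),("box far",281,194,52),("trig top",392,168,148),("trig2",392,188,125)):
    print(n,ray(c,u,v,z).round(1))
for Y in(-40,-45):
    print(proj(c,np.array([580.5,Y-12,125.6])),proj(c,np.array([580.5,Y-17.4,148])))
E
python3 - <<'E'
import cv2
a=cv2.imread("pics/w2.png")[120:205,235:475]
cv2.imwrite("pics/w2c.png",cv2.resize(a,(800,283),interpolation=cv2.INTER_CUBIC))
E
```

```text
trig box (385, 163, 15, 29)
fixface [ 581.1 -202.9   56. ]
jawfront [580.2 -92.5  53. ]
jawback [580.3 -78.6  53. ]
padface [ 580.5 -111.4   40. ]
ridge L [ 553.1 -186.6   70. ]
ridge R [ 553.1 -158.    70. ]
ridge near [ 547.  -172.7   70. ]
ridge far [ 559.2 -173.1   70. ]
cheek end+x [565.7 -71.4  94. ]
cheek -x [565.8  16.7  94. ]
plate -x corner [532.5  48.8   8. ]
plate +x corner [ 532.3 -222.7    8. ]
rod tail [582.   86.1  29. ]
cover near edge [ 515.7 -174.1   52. ]
box far [ 618.5 -177.7   52. ]
trig top [570.4 -52.6 148. ]
trig2 [595.3 -45.5 125. ]
[386.93102065 174.62077407] [386.62983443 178.09634973]
[382.29062066 174.62524815] [381.62911008 178.10119431]
```

View pics/w2c.png

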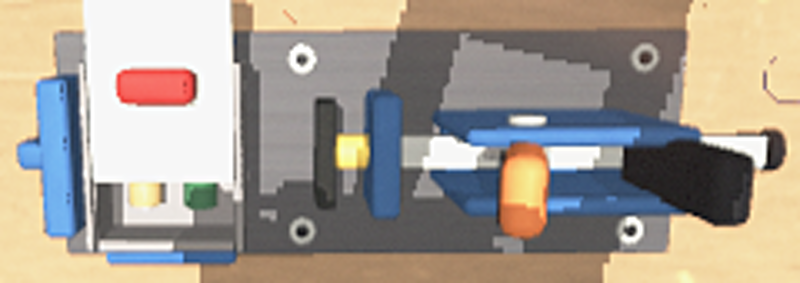

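The estimates agree well:
- Clamp axis at x≈580.5, origin y≈−36, yaw ≈ −90°.
- Ridge centre at about (553,−172.5), so the cover is open by about 28 mm.

I'll shut the fingers, go down on the ridge's robot side and push it toward +x.

```bash
python3 -m jog '[{"dx":-0.03,"dy":-0.017,"dz":0,"wx":0,"wy":0,"wz":0,"grip":1},{"dx":-0.03,"dy":-0.017,"dz":0,"wx":0,"wy":0,"wz":0,"grip":1},{"dx":-0.032,"dy":-0.017,"dz":0,"wx":0,"wy":0,"wz":0,"grip":1},{"dx":0,"dy":0,"dz":-0.035,"wx":0,"wy":0,"wz":0,"grip":1},{"dx":0,"dy":0,"dz":-0.035,"wx":0,"wy":0,"wz":0,"grip":1},{"dx":0,"dy":0,"dz":-0.035,"wx":0,"wy":0,"wz":0,"grip":1},{"dx":0,"dy":0,"dz":-0.035,"wx":0,"wy":0,"wz":0,"grip":1},{"dx":0,"dy":0,"dz":-0.03,"wx":0,"wy":0,"wz":0,"grip":1},{"dx":0,"dy":0,"dz":-0.016,"wx":0,"wy":0,"wz":0,"grip":1},{"dx":0,"dy":0,"dz":-0.008,"wx":0,"wy":0,"wz":0,"grip":1}]' 20
python3 -m jog '[{"dx":0.005,"dy":0,"dz":0,"wx":0,"wy":0,"wz":0,"grip":1},{"dx":0.005,"dy":0,"dz":0,"wx":0,"wy":0,"wz":0,"grip":1},{"dx":0.005,"dy":0,"dz":0,"wx":0,"wy":0,"wz":0,"grip":1},{"dx":0.005,"dy":0,"dz":0,"wx":0,"wy":0,"wz":0,"grip":1}]'
python3 -m jog '[{"dx":0.005,"dy":0,"dz":0,"wx":0,"wy":0,"wz":0,"grip":1},{"dx":0.005,"dy":0,"dz":0,"wx":0,"wy":0,"wz":0,"grip":1},{"dx":0.004,"dy":0,"dz":0,"wx":0,"wy":0,"wz":0,"grip":1}]'
```

```text
time_s: 3.2
ee_pos: [508.2, -170.6, 58.0]
ee_rot: [179.9, -0.2, 180.0]
force: [-0.2, 0.4, 0.2]
gripper_width: 0.1
time_s: 3.6
ee_pos: [530.8, -171.5, 61.0]
ee_rot: [-180.0, 0.1, 180.0]
force: [-1.3, -0.1, -0.7]
gripper_width: 0.6
time_s: 3.9
ee_pos: [543.9, -171.2, 60.1]
ee_rot: [180.0, -0.0, 180.0]
force: [-1.7, -0.2, 0.5]
gripper_width: 0.4
```

```bash
python3 -m jog '[{"dx":0.003,"dy":0,"dz":0,"wx":0,"wy":0,"wz":0,"grip":1},{"dx":0.002,"dy":0,"dz":0,"wx":0,"wy":0,"wz":0,"grip":1}]'
python3 - <<'E'
from h import *
import cv2
c=env.get_calibration("wrist");a=env.grab_frame("wrist");cv2.imwrite("pics/w3.png",a[:,:,::-1])
c=env.get_calibration("top");a=env.grab_frame("top");b=env.grab_frame("scene")[170:320,260:460]
o=np.zeros((600,800,3),np.uint8);o[:]=cv2.resize(b,(800,600),interpolation=cv2.INTER_CUBIC)
w=cv2.imread("pics/w3.png")[:,:,::-1];o[:200,:320]=cv2.resize(w,(320,200));cv2.imwrite("pics/m3.png",o[:,:,::-1])
print(proj(env.get_calibration("scene"),np.array([580,-172,61])))
E
```

```text
time_s: 4.1
ee_pos: [548.8, -171.2, 59.9]
ee_rot: [180.0, -0.0, 180.0]
force: [-1.5, -0.3, 0.9]
gripper_width: 0.1
[377.35991101 250.61909002]
```

View pics/m3.png

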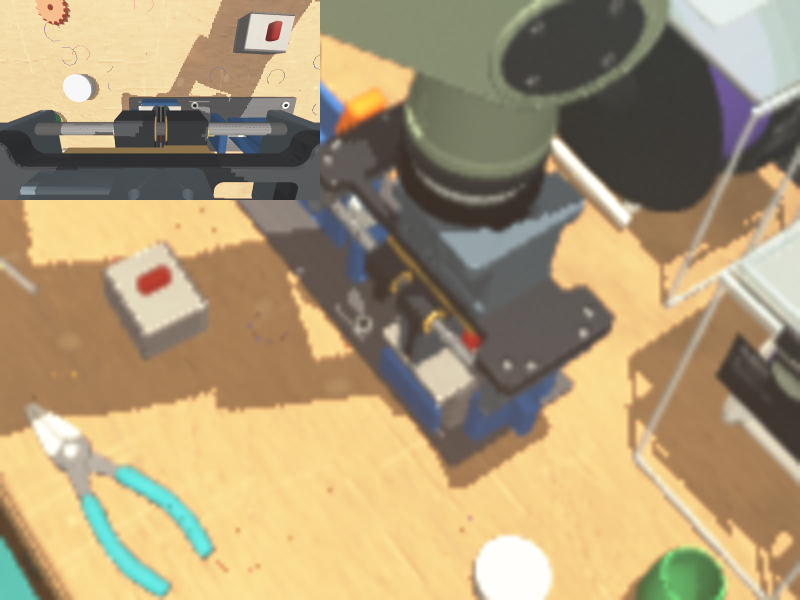

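The cover has moved with the push and is nearly flush with the box. I'll keep pushing gently until it hits the stop.

```bash
python3 -m jog '[{"dx":0.003,"dy":0,"dz":0,"wx":0,"wy":0,"wz":0,"grip":1},{"dx":0.002,"dy":0,"dz":0,"wx":0,"wy":0,"wz":0,"grip":1}]'
python3 -m jog '[{"dx":0.002,"dy":0,"dz":0,"wx":0,"wy":0,"wz":0,"grip":1},{"dx":0.001,"dy":0,"dz":0,"wx":0,"wy":0,"wz":0,"grip":1}]'
python3 -m jog '[{"dx":0.002,"dy":0,"dz":0,"wx":0,"wy":0,"wz":0,"grip":1},{"dx":0.001,"dy":0,"dz":0,"wx":0,"wy":0,"wz":0,"grip":1}]'
```

```text
time_s: 4.45
ee_pos: [553.5, -171.2, 59.9]
ee_rot: [180.0, -0.0, 180.0]
force: [-1.4, 0.0, -0.0]
gripper_width: 0.3
time_s: 4.65
ee_pos: [556.6, -171.2, 59.9]
ee_rot: [180.0, -0.0, 180.0]
force: [-0.7, 1.1, 0.2]
gripper_width: 0.3
time_s: 4.85
ee_pos: [559.6, -171.2, 59.9]
ee_rot: [180.0, -0.0, 180.0]
force: [-1.1, -0.3, -0.0]
gripper_width: 0.2
```

```bash
for i in 1; do python3 -m jog '[{"dx":0.002,"dy":0,"dz":0,"wx":0,"wy":0,"wz":0,"grip":1},{"dx":0.001,"dy":0,"dz":0,"wx":0,"wy":0,"wz":0,"grip":1}]'; done
python3 -m jog '[{"dx":0.002,"dy":0,"dz":0,"wx":0,"wy":0,"wz":0,"grip":1},{"dx":0,"dy":0,"dz":0,"wx":0,"wy":0,"wz":0,"grip":1}]'
python3 -m jog '[{"dx":0.002,"dy":0,"dz":0,"wx":0,"wy":0,"wz":0,"grip":1},{"dx":0,"dy":0,"dz":0,"wx":0,"wy":0,"wz":0,"grip":1}]'
```

```text
time_s: 5.05
ee_pos: [561.7, -171.1, 59.9]
ee_rot: [180.0, -0.1, 180.0]
force: [-4.3, -0.1, 2.2]
gripper_width: 0.4
time_s: 5.25
ee_pos: [564.0, -171.3, 59.9]
ee_rot: [180.0, -0.1, 180.0]
force: [-5.9, -0.4, 2.5]
gripper_width: 0.4
time_s: 5.45
ee_pos: [564.1, -171.3, 59.9]
ee_rot: [180.0, -0.3, 180.0]
force: [-9.6, -0.8, 5.9]
gripper_width: 0.5
```

It hit a hard stop: the force rose to 9.6 N with no more motion. I'll back off, rise, open half-way and look from above near the trigger.

```bash
python3 -m jog '[{"dx":-0.012,"dy":0,"dz":0,"wx":0,"wy":0,"wz":0,"grip":1},{"dx":0,"dy":0,"dz":0.04,"wx":0,"wy":0,"wz":0,"grip":1},{"dx":0,"dy":0,"dz":0.045,"wx":0,"wy":0,"wz":0,"grip":1},{"dx":0,"dy":0,"dz":0.045,"wx":0,"wy":0,"wz":0,"grip":0},{"dx":0.01,"dy":0.02,"dz":0.035,"wx":0,"wy":0,"wz":0,"grip":0},{"dx":0.015,"dy":0.03,"dz":0,"wx":0,"wy":0,"wz":0,"grip":0},{"dx":0.015,"dy":0.03,"dz":0,"wx":0,"wy":0,"wz":0,"grip":0},{"dx":0.008,"dy":0.029,"dz":0,"wx":0,"wy":0,"wz":0,"grip":0},{"dx":0,"dy":0,"dz":0,"wx":0,"wy":0,"wz":0,"grip":0}]'
python3 - <<'E'
from h import *
import cv2,pickle
c=env.get_calibration("wrist");a=env.grab_frame("wrist")[:,:,::-1];cv2.imwrite("pics/w4.png",a)
pickle.dump(c,open("w4.pkl","wb"))
b=a[100:230,180:500];cv2.imwrite("pics/w4c.png",cv2.resize(b,(800,325),interpolation=cv2.INTER_CUBIC))
for X in((580.5,-36-11.9,125.6),(580.5,-36-17.4,148),(580.5,-172,61),(580.5,-88,53)):print(proj(c,np.array(X)).round(1))
im=cv2.cvtColor(a,cv2.COLOR_BGR2HSV)
for n,m,z in(("red",cv2.inRange(im,(0,150,90),(4,255,255))|cv2.inRange(im,(174,150,90),(180,255,255)),70),("org",cv2.inRange(im,(5,120,100),(20,255,255)),135)):
    m[:110]=0;m[215:]=0;m[:,:150]=0;m[:,450:]=0
    N,l,s,ce=cv2.connectedComponentsWithStats(m)
    for i in range(1,N):
        if s[i,4]>40: print(n,s[i],ce[i].round(1),ray(c,*ce[i],z).round(1))
E
```

```text
time_s: 6.35
ee_pos: [604.4, -58.8, 225.1]
ee_rot: [179.9, 0.2, -179.8]
force: [-1.1, -0.1, -0.5]
gripper_width: 44.5
[333.3 176.8]
[328.3 180.9]
[227.5 167.5]
[298.1 166.8]
red [213 168  27  11 253] [225.7 173. ] [ 585.8 -171.5   70. ]
org [324 164  23  32 576] [334.  178.9] [581.  -47.7 135. ]
```

View pics/w4c.png

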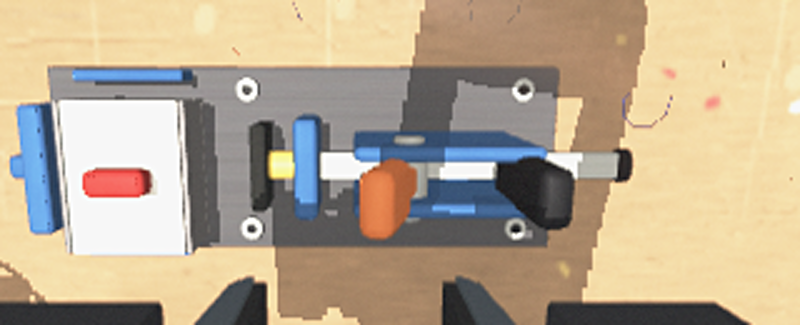

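The cover is closed, with the ridge centred on the box at (226,173). The box has slid to the +x guide as expected. The trigger is at (334,179), matching the prediction. I'll tilt the tool and come down around the grip.

```bash
python3 -m jog '[{"dx":-0.012,"dy":-0.001,"dz":-0.02,"wx":0.12,"wy":0,"wz":0,"grip":0},{"dx":-0.012,"dy":-0.001,"dz":-0.021,"wx":0.12,"wy":0,"wz":0,"grip":0},{"dx":0,"dy":0.006,"dz":-0.024,"wx":0,"wy":0,"wz":0,"grip":0},{"dx":0,"dy":0.006,"dz":-0.024,"wx":0,"wy":0,"wz":0,"grip":0},{"dx":0,"dy":0.0056,"dz":-0.024,"wx":0,"wy":0,"wz":0,"grip":0},{"dx":0,"dy":0,"dz":0,"wx":0,"wy":0,"wz":0,"grip":0}]' 25
```

```text
time_s: 7.0
ee_pos: [576.3, -47.0, 109.0]
ee_rot: [166.2, -0.3, 179.9]
force: [-0.2, 0.8, -0.3]
gripper_width: 45.4
```

```bash
python3 -m jog '[{"dx":0.004,"dy":0.0035,"dz":0.003,"wx":0,"wy":0,"wz":0,"grip":0},{"dx":0,"dy":0,"dz":0,"wx":0,"wy":0,"wz":0,"grip":0}]'
```

```text
time_s: 7.2
ee_pos: [584.6, -43.7, 117.0]
ee_rot: [166.3, 0.3, 179.9]
force: [-0.2, -1.0, 0.3]
gripper_width: 45.2
```

```bash
python3 -m jog '[{"dx":0,"dy":0,"dz":0,"wx":0,"wy":0,"wz":0,"grip":0},{"dx":0,"dy":0,"dz":0,"wx":0,"wy":0,"wz":0,"grip":0}]'
```

```text
time_s: 7.4
ee_pos: [583.1, -43.4, 116.0]
ee_rot: [166.3, 0.1, 180.0]
force: [-0.2, 0.5, -0.1]
gripper_width: 45.4
```

```bash
python3 -m jog '[{"dx":-0.002,"dy":0,"dz":-0.004,"wx":0,"wy":0,"wz":0,"grip":0.4},{"dx":0,"dy":0,"dz":0,"wx":0,"wy":0,"wz":0,"grip":0.6},{"dx":0,"dy":0,"dz":0,"wx":0,"wy":0,"wz":0,"grip":1},{"dx":0,"dy":0,"dz":0,"wx":0,"wy":0,"wz":0,"grip":1},{"dx":0,"dy":0,"dz":0,"wx":0,"wy":0,"wz":0,"grip":1},{"dx":0,"dy":0,"dz":0,"wx":0,"wy":0,"wz":0,"grip":1}]' 25
python3 - <<'E'
from h import *
import cv2
a=env.grab_frame("scene")[130:280,260:460];b=env.grab_frame("wrist")
o=cv2.resize(a,(800,600),interpolation=cv2.INTER_CUBIC);o[400:,:320]=cv2.resize(b,(320,200));cv2.imwrite("pics/m5.png",o[:,:,::-1])
E
```

```text
time_s: 8.0
ee_pos: [580.5, -42.5, 111.1]
ee_rot: [166.2, -0.0, 180.0]
force: [0.2, 2.4, 1.0]
gripper_width: 14.0
```

View pics/m5.png

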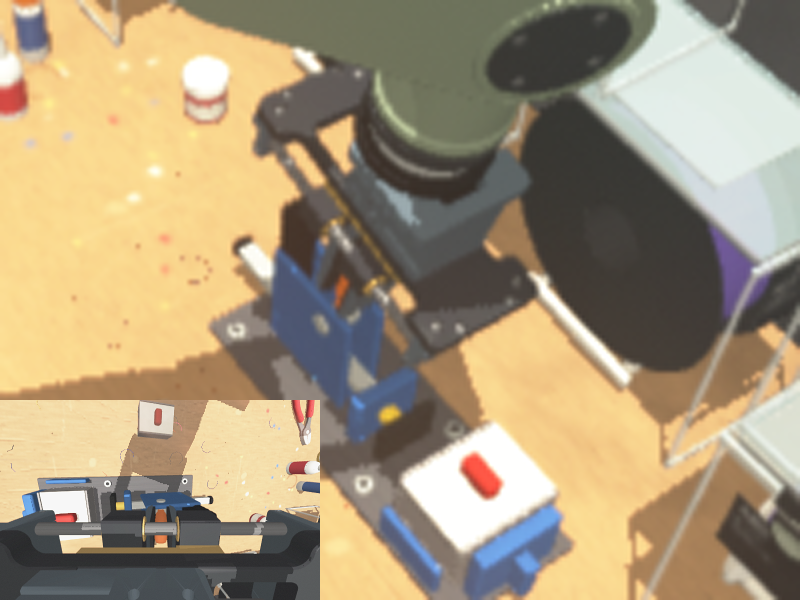

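The grip is pinched (width 14.0). The scene camera sees the pad with its yellow plunger at (390,413) in this crop. First stroke is an arc about the pivot.

```bash
python3 -m jog '[{"dx":0,"dy":0.004,"dz":0.0007,"wx":-0.112,"wy":0,"wz":0,"grip":1},{"dx":0,"dy":0.004,"dz":0.0002,"wx":-0.112,"wy":0,"wz":0,"grip":1},{"dx":0,"dy":0.004,"dz":-0.0002,"wx":-0.112,"wy":0,"wz":0,"grip":1},{"dx":0,"dy":0.004,"dz":-0.0007,"wx":-0.112,"wy":0,"wz":0,"grip":1},{"dx":0,"dy":0,"dz":0,"wx":0,"wy":0,"wz":0,"grip":1}]'
cat > look.py <<'E'
import sys,cv2
from h import *
a=env.grab_frame("scene");c=env.get_calibration("scene")
im=cv2.cvtColor(a,cv2.COLOR_RGB2HSV)
m=cv2.inRange(im,(22,130,90),(34,255,255));k=np.zeros_like(m);k[215:270,330:400]=m[215:270,330:400]
N,l,s,ce=cv2.connectedComponentsWithStats(k)
for i in range(1,N):
    if s[i,4]>2:print("yel",s[i],ce[i].round(1))
cv2.imwrite(sys.argv[1],cv2.resize(a[200:275,320:420],(800,600),interpolation=cv2.INTER_CUBIC)[:,:,::-1])
E
python3 look.py pics/s1.png; python3 -c "
from workcell import env
s=env.state();print(s['ee_pos'],s['ee_rot'],s['force'],s['torque'])"
```

```text
time_s: 8.6
ee_pos: [580.5, -26.6, 111.4]
ee_rot: [-167.7, -0.0, -179.7]
force: [-1.8, -4.6, 3.3]
gripper_width: 14.0
yel [357 234   6   5  19] [359.5 235.9]
[580.49920598 -26.73886377 111.44407894] [-1.67948266e+02 -1.94716031e-02 -1.79837080e+02] [-0.6643018  -1.58039294  4.09993742] [-0.06552469  0.29017036 -0.1248639 ]
```

```bash
python3 -m jog '[{"dx":0,"dy":-0.004,"dz":0.0007,"wx":0.112,"wy":0,"wz":0,"grip":1},{"dx":0,"dy":-0.004,"dz":0.0002,"wx":0.112,"wy":0,"wz":0,"grip":1},{"dx":0,"dy":-0.004,"dz":-0.0002,"wx":0.112,"wy":0,"wz":0,"grip":1},{"dx":0,"dy":-0.004,"dz":-0.0007,"wx":0.112,"wy":0,"wz":0,"grip":1},{"dx":0,"dy":0,"dz":0,"wx":0,"wy":0,"wz":0,"grip":1},{"dx":0,"dy":0.004,"dz":0.0007,"wx":-0.112,"wy":0,"wz":0,"grip":1},{"dx":0,"dy":0.004,"dz":0.0002,"wx":-0.112,"wy":0,"wz":0,"grip":1},{"dx":0,"dy":0.004,"dz":-0.0002,"wx":-0.112,"wy":0,"wz":0,"grip":1},{"dx":0,"dy":0.004,"dz":-0.0007,"wx":-0.112,"wy":0,"wz":0,"grip":1},{"dx":0,"dy":0,"dz":0,"wx":0,"wy":0,"wz":0,"grip":1}]'
python3 look.py pics/s2.png;python3 - <<'E'
from h import *
c=env.get_calibration("scene")
for j in(0,10,20,30,40):print(j,proj(c,np.array([577,-36-59-j,30+13])).round(1))
E
```

```text
time_s: 9.65
ee_pos: [580.4, -26.6, 111.5]
ee_rot: [-167.8, -0.0, -179.8]
force: [-2.0, -3.0, 4.6]
gripper_width: 13.7
yel [360 237   5   5  19] [361.9 238.8]
0 [356.6 233.1]
10 [358.9 235.8]
20 [361.3 238.6]
30 [363.7 241.4]
40 [366.2 244.2]
```

View pics/s2.png

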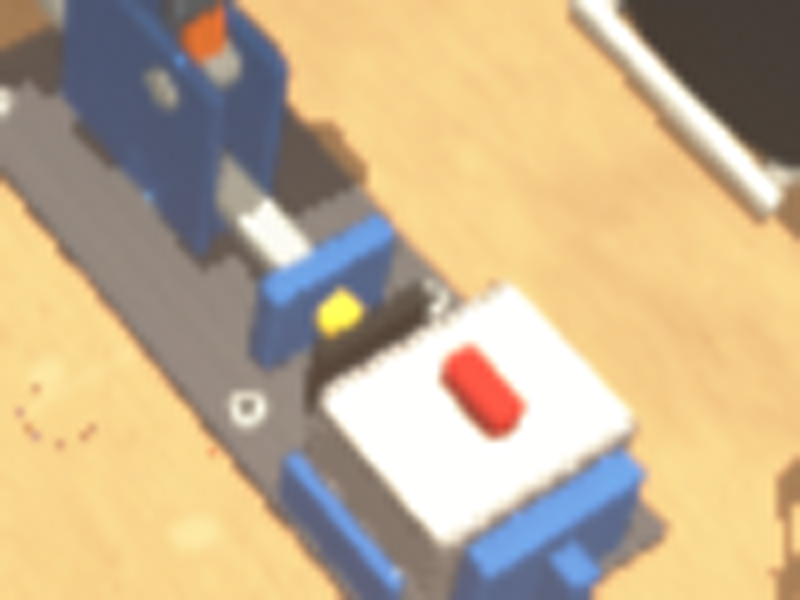

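Each stroke gives about 10 mm of advance (yellow moved from (359.5,235.9) to (361.9,238.8)). The pad is still short of the box, so here is stroke 3.

```bash
python3 -m jog '[{"dx":0,"dy":-0.004,"dz":0.0007,"wx":0.112,"wy":0,"wz":0,"grip":1},{"dx":0,"dy":-0.004,"dz":0.0002,"wx":0.112,"wy":0,"wz":0,"grip":1},{"dx":0,"dy":-0.004,"dz":-0.0002,"wx":0.112,"wy":0,"wz":0,"grip":1},{"dx":0,"dy":-0.004,"dz":-0.0007,"wx":0.112,"wy":0,"wz":0,"grip":1},{"dx":0,"dy":0,"dz":0,"wx":0,"wy":0,"wz":0,"grip":1},{"dx":0,"dy":0.004,"dz":0.0007,"wx":-0.112,"wy":0,"wz":0,"grip":1},{"dx":0,"dy":0.004,"dz":0.0002,"wx":-0.112,"wy":0,"wz":0,"grip":1},{"dx":0,"dy":0.004,"dz":-0.0002,"wx":-0.112,"wy":0,"wz":0,"grip":1},{"dx":0,"dy":0.004,"dz":-0.0007,"wx":-0.112,"wy":0,"wz":0,"grip":1},{"dx":0,"dy":0,"dz":0,"wx":0,"wy":0,"wz":0,"grip":1}]'
cat > meas.py <<'E'
import cv2,sys
from h import *
a=env.grab_frame("scene");im=cv2.cvtColor(a,cv2.COLOR_RGB2HSV);c=env.get_calibration("scene")
cv2.imwrite(sys.argv[1],a[:,:,::-1])
def cen(m,x0,x1,y0,y1):
    k=np.zeros_like(m);k[y0:y1,x0:x1]=m[y0:y1,x0:x1];M=cv2.moments(k,True);return (M["m00"],round(M["m10"]/max(M["m00"],1),2),round(M["m01"]/max(M["m00"],1),2))
print("yel",cen(cv2.inRange(im,(22,130,90),(34,255,255)),330,400,215,270))
r=cen(cv2.inRange(im,(0,150,90),(5,255,255))|cv2.inRange(im,(174,150,90),(180,255,255)),365,400,235,265);print("ridge",r,ray(c,r[1],r[2],66).round(1))
# forces over a few readings
s=env.state();print(s["ee_pos"].round(1),s["ee_rot"].round(1),s["force"].round(1),s["torque"].round(3))
E
python3 meas.py pics/s3.png
```

```text
time_s: 10.7
ee_pos: [580.2, -26.6, 111.5]
ee_rot: [-167.9, -0.1, -179.8]
force: [-2.6, -2.5, 5.2]
gripper_width: 13.9
yel (19.0, 364.26, 241.37)
ridge (53.0, 379.83, 248.47) [ 586.4 -172.5   66. ]
[580.2 -26.8 111.6] [-1.681e+02 -1.000e-01 -1.799e+02] [-3.2  0.1  5.4] [ 0.125  0.434 -0.114]
```

Jaw is at about 31 mm, right at the box. Stroke 4 should close the remaining gap of about 5 mm and load the plunger to about 5 mm. I'll do it in halves, watching.

```bash
python3 -m jog '[{"dx":0,"dy":-0.004,"dz":0.0007,"wx":0.112,"wy":0,"wz":0,"grip":1},{"dx":0,"dy":-0.004,"dz":0.0002,"wx":0.112,"wy":0,"wz":0,"grip":1},{"dx":0,"dy":-0.004,"dz":-0.0002,"wx":0.112,"wy":0,"wz":0,"grip":1},{"dx":0,"dy":-0.004,"dz":-0.0007,"wx":0.112,"wy":0,"wz":0,"grip":1},{"dx":0,"dy":0,"dz":0,"wx":0,"wy":0,"wz":0,"grip":1},{"dx":0,"dy":0.004,"dz":0.0007,"wx":-0.112,"wy":0,"wz":0,"grip":1},{"dx":0,"dy":0.004,"dz":0.0002,"wx":-0.112,"wy":0,"wz":0,"grip":1},{"dx":0,"dy":0,"dz":0,"wx":0,"wy":0,"wz":0,"grip":1}]'
python3 meas.py pics/s4a.png
python3 -m jog '[{"dx":0,"dy":0.004,"dz":-0.0002,"wx":-0.112,"wy":0,"wz":0,"grip":1},{"dx":0,"dy":0.004,"dz":-0.0007,"wx":-0.112,"wy":0,"wz":0,"grip":1},{"dx":0,"dy":0,"dz":0,"wx":0,"wy":0,"wz":0,"grip":1}]'
python3 meas.py pics/s4b.png
```

```text
time_s: 11.55
ee_pos: [580.1, -34.6, 112.4]
ee_rot: [179.1, 0.0, -179.8]
force: [-4.3, -2.1, 5.1]
gripper_width: 13.8
yel (16.0, 365.19, 242.62)
ridge (53.0, 380.74, 249.51) [ 586.4 -176.    66. ]
[580.1 -34.8 112.4] [ 178.9   -0.  -179.9] [-3.9 -1.   6.3] [0.393 0.603 0.001]
time_s: 11.9
ee_pos: [580.2, -26.7, 111.8]
ee_rot: [-168.0, -0.1, -179.9]
force: [-4.5, -0.4, 9.7]
gripper_width: 14.3
yel (10.0, 365.5, 243.0)
ridge (53.0, 380.74, 249.51) [ 586.4 -176.    66. ]
[580.2 -26.9 111.8] [-1.682e+02 -1.000e-01  1.800e+02] [-5.   1.8 10.2] [ 0.335  0.785 -0.097]
```

The box has seated: the ridge moved 3.5 mm and then stopped, and the yellow is shrinking. The plunger is now about 5 mm in at the end of this stroke. I'll release (it falls to about 3 mm), then make a final partial stroke of about 4 mm (0.174 rad) to reach 7 mm.

```bash
python3 -m jog '[{"dx":0,"dy":-0.004,"dz":0.0007,"wx":0.112,"wy":0,"wz":0,"grip":1},{"dx":0,"dy":-0.004,"dz":0.0002,"wx":0.112,"wy":0,"wz":0,"grip":1},{"dx":0,"dy":-0.004,"dz":-0.0002,"wx":0.112,"wy":0,"wz":0,"grip":1},{"dx":0,"dy":-0.004,"dz":-0.0007,"wx":0.112,"wy":0,"wz":0,"grip":1},{"dx":0,"dy":0,"dz":0,"wx":0,"wy":0,"wz":0,"grip":1},{"dx":0,"dy":0,"dz":0,"wx":0,"wy":0,"wz":0,"grip":1}]'
python3 meas.py pics/s5a.png
python3 -m jog '[{"dx":0,"dy":0.0031,"dz":0.0006,"wx":-0.087,"wy":0,"wz":0,"grip":1},{"dx":0,"dy":0.0031,"dz":0.0003,"wx":-0.087,"wy":0,"wz":0,"grip":1},{"dx":0,"dy":0,"dz":0,"wx":0,"wy":0,"wz":0,"grip":1}]'
python3 meas.py pics/s5b.png
python3 - <<'E'
import cv2,numpy as np
o=np.zeros((600,800,3),np.uint8)
for i,n in enumerate(("s3","s4b","s5a","s5b")):
    a=cv2.imread(f"pics/{n}.png")[227:262,345:392]
    y,x=divmod(i,2);o[y*300:y*300+298,x*400:x*400+398]=cv2.resize(a,(398,298),interpolation=cv2.INTER_CUBIC)
cv2.imwrite("pics/m6.png",o)
E
```

```text
time_s: 12.55
ee_pos: [580.1, -42.7, 111.2]
ee_rot: [165.7, -0.1, 179.8]
force: [-1.7, 8.3, 3.7]
gripper_width: 14.1
yel (4.0, 365.0, 242.5)
ridge (53.0, 380.74, 249.51) [ 586.4 -176.    66. ]
[580.1 -42.6 111.2] [165.8  -0.  179.8] [-2.2  7.2  3.5] [0.881 0.397 0.439]
time_s: 12.9
ee_pos: [580.2, -36.6, 112.4]
ee_rot: [176.1, -0.0, -179.9]
force: [-4.3, -1.2, 6.0]
gripper_width: 13.9
yel (10.0, 365.5, 243.0)
ridge (53.0, 380.74, 249.51) [ 586.4 -176.    66. ]
[580.2 -36.7 112.3] [176.  -0. 180.] [-4.   1.2  6.6] [0.839 0.677 0.104]
```

View pics/m6.png

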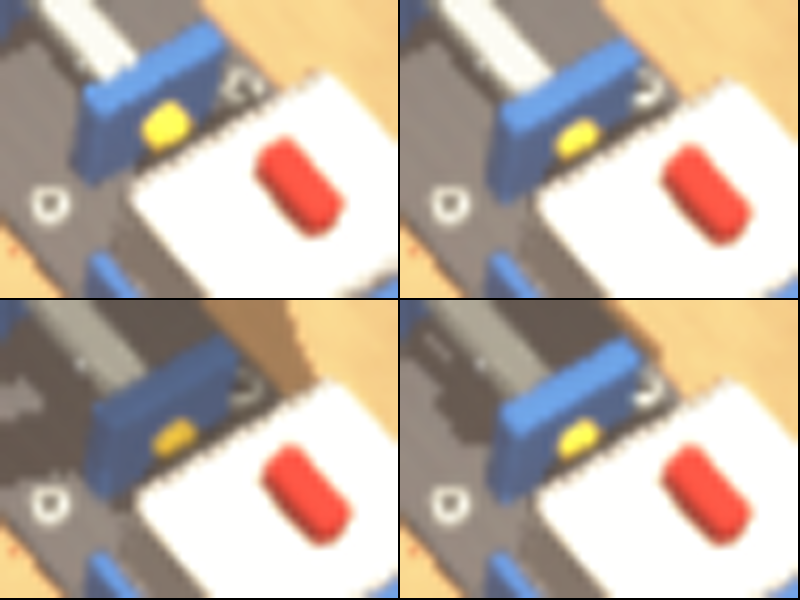

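Top-left is stroke 3, with the full yellow. Top-right is the end of stroke 4, bottom-left is released, and bottom-right is now. The yellow at (578,438) is still visible, and the jaw sits about where it was at the end of stroke 4. I'll measure the jaw shift at sub-pixel level from the blue jaw's edge.

```bash
cat > jawshift.py <<'E'
import cv2,sys
from h import *
c=env.get_calibration("scene")
d=proj(c,np.array([580,-136,53]))-proj(c,np.array([580,-126,53]));k=np.linalg.norm(d)/10;u=d/np.linalg.norm(d)
ref=cv2.imread("pics/s4b.png")
# template: blue-yness of the jaw's bright top strip, matched at 10x
f=lambda a:cv2.resize(a.astype(np.float32)[...,0]-a.astype(np.float32)[...,2],None,fx=10,fy=10,interpolation=cv2.INTER_CUBIC)
T=f(ref[229:248,355:378])
for n in sys.argv[1:]:
    S=f(cv2.imread(f"pics/{n}.png")[220:257,345:388]);r=cv2.matchTemplate(S,T,cv2.TM_CCOEFF_NORMED);_,v,_,p=cv2.minMaxLoc(r)
    s=np.array([p[0]/10-10,p[1]/10-9]);print(n,round(v,3),"px",s.round(2),"mm",round(s@u/k,2))
E
python3 jawshift.py s3 s4a s4b s5a s5b
```

```text
s3 0.963 px [-1.5 -1.8] mm -6.24
s4a 0.976 px [-0.4 -0.6] mm -1.9
s4b 1.0 px [0. 0.] mm 0.0
s5a 0.963 px [-0.2 -0.1] mm -0.55
s5b 0.993 px [ 0.2 -0.1] mm 0.15
```

The scene camera is too coarse here at 0.37 px/mm. The wrist camera is much closer to the plunger, so I'll use that.

```bash
cat > wl.py <<'E'
import cv2,sys
from h import *
c=env.get_calibration("wrist");a=env.grab_frame("wrist");cv2.imwrite(sys.argv[1],a[:,:,::-1])
im=cv2.cvtColor(a,cv2.COLOR_RGB2HSV)
p=lambda x,z:proj(c,np.array([580.5,-36-x,z])).round(1)
print("pred: jaw top front @36..44",p(88,53),p(96,53),"pad back (seated)",p(102,29),p(102,42),"pad face",p(110,42))
m=cv2.inRange(im,(20,120,60),(36,255,255));u,v=p(97,34).astype(int)
k=np.zeros_like(m);k[max(v-25,0):v+25,u-30:u+30]=m[max(v-25,0):v+25,u-30:u+30]
N,l,s,ce=cv2.connectedComponentsWithStats(k)
for i in range(1,N):
    if s[i,4]>3:print(s[i],ce[i].round(1))
x0,y0=u-60,max(v-55,0);cv2.imwrite(sys.argv[2],cv2.resize(a[y0:y0+90,x0:x0+120],(800,600),interpolation=cv2.INTER_CUBIC)[:,:,::-1]);print("crop origin",x0,y0)
E
python3 wl.py pics/wl1.png pics/wl1c.png
```

```text
pred: jaw top front @36..44 [213.3 214.9] [203.5 215.1] pad back (seated) [205.6 207.5] [200.7 211.5] pad face [191.2 211.7]
[204 202   6  16  44] [205.7 209.6]
crop origin 149 153
```

View pics/wl1c.png

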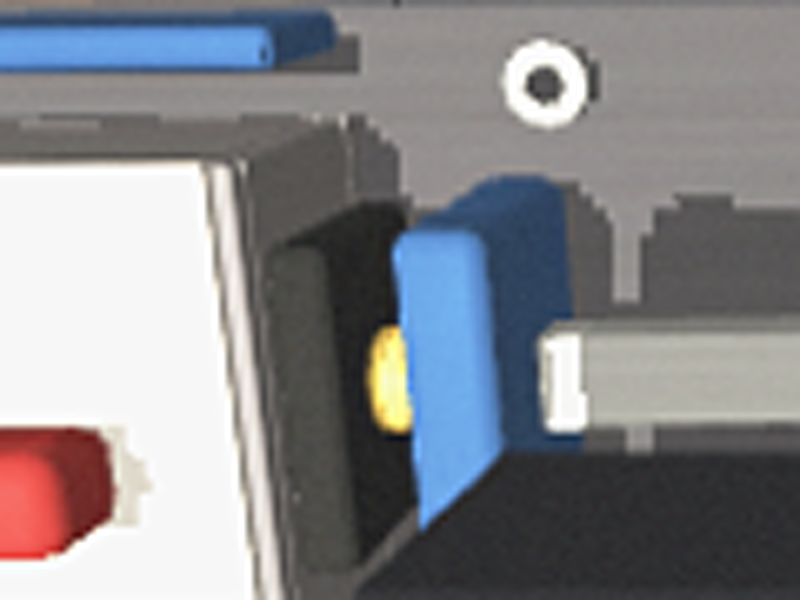

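This is a clear view of the gap. At crop row 380, the pad's top back edge is at column 340 and the jaw's top front edge is at column 408, with yellow between them. I'll convert those with rays.

Run:
```python
from h import *
c=env.get_calibration("wrist")
s=600/90
g=lambda u,v,z:ray(c,149+u/(800/120),153+v/s,z)
j=g(408,380,53);
for z in(44,46,48):
    b=g(340,380,z);f=g(278,380,z);print(z,"jaw",j.round(1),"padback",b.round(1),"padfront",f.round(1),"gap",(j[1]-b[1]).round(1),"plunger",(14-(j[1]-b[1])).round(1))
for v,uj,up in((260,396,328),(480,415,350)): print((14-(g(uj,v,53)[1]-g(up,v,46)[1])).round(1), g(uj,v,53).round(0))
```

```text
44 jaw [ 576.1 -126.1   53. ] padback [ 578.4 -137.6   44. ] padfront [ 578.2 -145.4   44. ] gap 11.5 plunger 2.5
46 jaw [ 576.1 -126.1   53. ] padback [ 577.8 -136.9   46. ] padfront [ 577.7 -144.6   46. ] gap 10.8 plunger 3.2
48 jaw [ 576.1 -126.1   53. ] padback [ 577.3 -136.2   48. ] padfront [ 577.1 -143.8   48. ] gap 10.1 plunger 3.9
3.3 [ 561. -126.   53.]
3.4 [ 589. -126.   53.]
```

By this measure the plunger is only about 3.3 mm in, so some trigger motion was lost under load. I've used up my picture views, so from here I'll measure the edges numerically. First I'll check that on the current frame.

```bash
cat > plg.py <<'E'
import cv2,sys
from h import *
c=env.get_calibration("wrist");a=env.grab_frame("wrist");cv2.imwrite(sys.argv[1],a[:,:,::-1])
a=a.astype(np.float32)
def line(x,z,ys):
    uv=np.array([proj(c,np.array([x,y,z])) for y in ys],np.float32)
    return cv2.remap(a,uv[:,0].copy(),uv[:,1].copy(),cv2.INTER_LINEAR)[:,0]
ys=np.arange(-150,-115,.25);R=[]
for x in np.arange(564,580,2):
    J=line(x,53,ys);P=line(x,46,ys)
    jb=J[:,2]-J[:,0]; i=np.where(jb>(60))[0]          # bright blue top of the jaw
    jf=ys[i.min()] if len(i) else np.nan
    g=P.mean(1); w=(ys>-143)&(ys<-133); gg=np.gradient(cv2.GaussianBlur(g[:,None],(1,5),1)[:,0]); k=np.where(w)[0]; pb=ys[k[np.argmin(gg[k])]]
    R.append((x,jf,pb,14-(jf-pb)))
R=np.array(R);print(R.round(1).tolist() if len(sys.argv)>2 else "");print("median jaw front,pad back,plunger",np.nanmedian(R[:,1:],0).round(2))
s=env.state();print(s["ee_pos"].round(1),s["ee_rot"].round(1),s["force"].round(1),s["torque"].round(2))
E
python3 plg.py pics/p1.png v
```

```text
[[564.0, -126.5, -137.5, 3.0], [566.0, -126.5, -137.8, 2.8], [568.0, -126.8, -137.5, 3.2], [570.0, -126.5, -137.5, 3.0], [572.0, -126.0, -137.5, 2.5], [574.0, -126.2, -137.8, 2.5], [576.0, -126.5, -137.2, 3.2], [578.0, -126.2, -137.5, 2.8]]
median jaw front,pad back,plunger [-126.5  -137.5     2.88]
[580.2 -36.8 112.3] [175.9  -0.  179.9] [-4.5  2.1  6.5] [1.17 0.7  0.28]
```

The numbers match the picture. I'll squeeze further in small steps, measuring after each.

```bash
python3 -m jog '[{"dx":0,"dy":0.0031,"dz":0,"wx":-0.087,"wy":0,"wz":0,"grip":1},{"dx":0,"dy":0,"dz":0,"wx":0,"wy":0,"wz":0,"grip":1}]' 40 >/dev/null; python3 plg.py pics/p2.png
python3 -m jog '[{"dx":0,"dy":0.0031,"dz":-0.0003,"wx":-0.087,"wy":0,"wz":0,"grip":1},{"dx":0,"dy":0,"dz":0,"wx":0,"wy":0,"wz":0,"grip":1}]' >/dev/null; python3 plg.py pics/p3.png
```

```text
median jaw front,pad back,plunger [-127.62 -137.5     4.  ]
[580.2 -33.7 112.5] [-179.1   -0.   179.9] [-4.4  1.2  9. ] [1.01 0.77 0.16]

median jaw front,pad back,plunger [-128.25 -137.62    4.62]
[580.2 -30.6 112.4] [-1.741e+02 -1.000e-01  1.799e+02] [-5.6  2.   9.8] [0.81 0.92 0.08]
```

The wrist reading shows the load carried mostly as torque (0.8 Nm) with hardly any y force, so the pinch twists instead of pushing. I'll add some straight push along +y.

```bash
python3 -m jog '[{"dx":0,"dy":0.002,"dz":-0.0003,"wx":0,"wy":0,"wz":0,"grip":1},{"dx":0,"dy":0,"dz":0,"wx":0,"wy":0,"wz":0,"grip":1}]' 60 >/dev/null; python3 plg.py pics/p4.png
python3 -m jog '[{"dx":0,"dy":0.002,"dz":-0.0003,"wx":0,"wy":0,"wz":0,"grip":1},{"dx":0,"dy":0,"dz":0,"wx":0,"wy":0,"wz":0,"grip":1}]' >/dev/null; python3 plg.py pics/p5.png
```

```text
median jaw front,pad back,plunger [-128.25 -137.5     4.62]
[580.2 -30.4 112.4] [-174.    -0.   179.9] [-6.   0.5 11. ] [0.06 0.95 0.2 ]

median jaw front,pad back,plunger [-128.25 -137.62    4.62]
[580.2 -30.2 112.4] [-1.738e+02 -1.000e-01  1.799e+02] [-5.9 -4.5 12.6] [-0.91  0.93  0.08]
```

The pinch is rigid, because the extra push just loads the arm. The trigger follows the tool, so the ratchet itself loses motion under load. The plunger is at 4.6 mm and steady. I'll use the rest of the stroke, with the 4 mm already commanded as the arc's shift.

```bash
python3 -m jog '[{"dx":0,"dy":0,"dz":0,"wx":-0.06,"wy":0,"wz":0,"grip":1},{"dx":0,"dy":0,"dz":-0.0003,"wx":-0.06,"wy":0,"wz":0,"grip":1},{"dx":0,"dy":0,"dz":0,"wx":0,"wy":0,"wz":0,"grip":1}]' 60 >/dev/null; python3 plg.py pics/p6.png
python3 -m jog '[{"dx":0,"dy":0,"dz":0,"wx":0,"wy":0,"wz":0,"grip":1},{"dx":0,"dy":0,"dz":0,"wx":0,"wy":0,"wz":0,"grip":1},{"dx":0,"dy":0,"dz":0,"wx":0,"wy":0,"wz":0,"grip":1}]' 60 >/dev/null; python3 plg.py pics/p7.png
```

```text
median jaw front,pad back,plunger [-128.25 -137.75    4.5 ]
[580.2 -26.4 111.7] [-1.672e+02 -1.000e-01  1.799e+02] [-7.1  5.  13. ] [0.78 1.01 0.01]

median jaw front,pad back,plunger [-128.25 -137.62    4.62]
[580.2 -26.5 111.8] [-167.3   -0.   179.8] [-6.4  6.  12.2] [1.09 1.08 0.1 ]
```

No advance over the last 0.12 rad, so the trigger seems to have turned inside the pinch, or is already at its stop. I'll check numerically how the orange sits relative to the fingers in the wrist frames.

Run:
```python
import cv2,numpy as np
for n in("p1","p2","p3","p5","p7"):
    im=cv2.cvtColor(cv2.imread(f"pics/{n}.png"),cv2.COLOR_BGR2HSV)
    m=cv2.inRange(im,(5,150,70),(15,255,255));m[:,:270]=0;m[:,380:]=0;m[:170]=0
    N,l,s,ce=cv2.connectedComponentsWithStats(m)
    for i in range(1,N):
        if s[i,4]>40:
            ys,xs=np.where(l==i);sl=np.polyfit(ys,xs,1)[0]
            print(n,s[i],ce[i].round(1),"slope",sl.round(3))
```

```text
p1 [310 220  24  24 473] [321.5 232.9] slope 0.002
p1 [309 271  26  16 360] [321.4 277.7] slope -0.004
p2 [310 220  24  24 472] [321.5 232.9] slope 0.006
p2 [309 271  26  16 359] [321.4 277.7] slope -0.009
p3 [310 220  24  24 473] [321.5 232.9] slope 0.003
p3 [309 271  26  16 358] [321.4 277.7] slope -0.003
p5 [310 220  24  24 476] [321.3 232.8] slope 0.012
p5 [309 271  26  16 352] [321.2 277.7] slope 0.014
p7 [310 220  24  24 475] [321.6 232.8] slope 0.008
p7 [309 271  26  16 358] [321.5 277.7] slope 0.008
```

```bash
python3 -m jog '[{"dx":0,"dy":-0.004,"dz":0.0006,"wx":0.112,"wy":0,"wz":0,"grip":1},{"dx":0,"dy":-0.004,"dz":0.0002,"wx":0.112,"wy":0,"wz":0,"grip":1},{"dx":0,"dy":-0.004,"dz":-0.0002,"wx":0.112,"wy":0,"wz":0,"grip":1},{"dx":0,"dy":-0.004,"dz":-0.0007,"wx":0.112,"wy":0,"wz":0,"grip":1},{"dx":0,"dy":0,"dz":0,"wx":0,"wy":0,"wz":0,"grip":1},{"dx":0,"dy":0,"dz":0,"wx":0,"wy":0,"wz":0,"grip":1}]' >/dev/null; python3 plg.py pics/p8.png
python3 -m jog '[{"dx":0,"dy":0,"dz":0,"wx":0,"wy":0,"wz":0,"grip":0.5},{"dx":0,"dy":0,"dz":0,"wx":0,"wy":0,"wz":0,"grip":0.4},{"dx":0,"dy":0,"dz":0,"wx":0,"wy":0,"wz":0,"grip":0.4},{"dx":0,"dy":0,"dz":0,"wx":0,"wy":0,"wz":0,"grip":0.4}]';python3 plg.py pics/p9.png
```

```text
median jaw front,pad back,plunger [-124.88 -137.5     1.5 ]
[580.2 -42.3 111.4] [166.8  -0.  179.8] [-3.6  5.   7.7] [1.59 0.65 0.54]
time_s: 15.8
ee_pos: [580.9, -43.4, 110.3]
ee_rot: [167.4, 0.0, 179.9]
force: [-0.1, 0.6, -0.5]
gripper_width: 27.1

median jaw front,pad back,plunger [-124.88 -137.5     1.25]
[580.8 -43.1 110.4] [167.4   0.  179.9] [ 0.8  0.4 -1.2] [-0.12  0.02  0.01]
```

The trigger stays rigid in the pinch, so it did follow the tool. Released, the plunger reads 1.4 mm. I'll cross-check the plunger measure with the visible yellow width and the jaw's rear edge across the frames.

Run:
```python
import cv2,numpy as np
for n in("p1","p2","p3","p5","p7","p8","p9"):
    b=cv2.imread(f"pics/{n}.png");im=cv2.cvtColor(b,cv2.COLOR_BGR2HSV)
    m=cv2.inRange(im,(20,120,60),(36,255,255));k=np.zeros_like(m);k[185:230,170:250]=m[185:230,170:250]
    j=cv2.inRange(im,(105,120,130),(125,255,255));j[:,:195]=0;j[:,240:]=0;j[:180]=0;j[235:]=0
    g=b[200:214].astype(int)
    print(n,"yel",cv2.boundingRect(k),(k>0).sum(),"brightjaw",cv2.boundingRect(j))
    r=b[205,185:240].astype(int);print("   ",[f"{x[0]}/{x[2]}" for x in r[5:45]])
```

```text
p1 yel (204, 202, 6, 16) 44 brightjaw (208, 187, 17, 45)
    ['76/81', '70/75', '76/80', '74/81', '73/76', '72/76', '72/77', '66/70', '60/63', '47/48', '30/30', '35/34', '37/36', '38/37', '50/98', '96/234', '98/237', '152/251', '147/254', '159/214', '231/94', '234/107', '234/112', '234/109', '235/110', '236/110', '237/112', '237/112', '237/112', '237/111', '225/102', '205/90', '172/78', '96/48', '89/44', '90/45', '93/47', '91/44', '91/49', '112/98']
p2 yel (212, 202, 3, 12) 24 brightjaw (213, 185, 16, 43)
    ['252/254', '125/142', '209/222', '227/238', '185/200', '78/81', '93/98', '87/94', '73/76', '67/73', '70/75', '73/77', '67/70', '72/76', '68/73', '62/67', '58/62', '36/36', '35/37', '35/33', '32/27', '39/63', '81/200', '104/242', '170/233', '228/91', '231/105', '231/107', '231/106', '233/109', '233/107', '233/107', '235/111', '234/109', '224/102', '208/91', '180/83', '126/59', '89/46', '91/43']
p3 yel (0, 0, 0, 0) 0 brightjaw (219, 184, 15, 39)
    ['247/247', '247/247', '247/247', '247/247', '247/247', '247/247', '247/247', '248/248', '250/249', '224/240', '159/176', '224/234',
[... 1420 characters left out ...]
70', '150/69', '151/71', '147/68', '150/70', '148/68', '148/69', '149/70', '139/65', '133/63', '124/58', '109/52', '93/46', '95/48', '93/47', '92/45', '96/49', '106/84', '118/121', '117/124', '116/124', '117/124', '119/125', '116/124', '118/125']
p9 yel (193, 206, 12, 17) 175 brightjaw (202, 190, 17, 30)
    ['37/40', '37/38', '35/32', '33/35', '35/29', '35/27', '32/26', '36/29', '75/83', '82/92', '82/93', '82/98', '80/113', '123/59', '149/66', '149/71', '151/71', '150/71', '153/72', '151/70', '150/70', '151/72', '149/70', '149/68', '148/69', '142/67', '134/62', '127/59', '109/54', '93/47', '93/47', '93/46', '94/47', '101/66', '125/131', '124/131', '125/131', '123/129', '122/130', '122/128']
```

The yellow width and edges are consistent with the ray measure: the released plunger is about 1.4 mm and the best hold so far is about 4.6 mm. I'll re-pinch at rest with 60 N and make another, slower stroke, measuring along it.

```bash
Z='{"dx":0}'; python3 -m jog '[{"dx":0,"dy":0,"dz":0,"wx":0,"wy":0,"wz":0,"grip":1},{"dx":0,"dy":0,"dz":0,"wx":0,"wy":0,"wz":0,"grip":1},{"dx":0,"dy":0,"dz":0,"wx":0,"wy":0,"wz":0,"grip":1}]' 60; python3 plg.py pics/q0.png
python3 -m jog '[{"dx":0,"dy":0.002,"dz":0.0003,"wx":-0.056,"wy":0,"wz":0,"grip":1},{"dx":0,"dy":0.002,"dz":0.0003,"wx":-0.056,"wy":0,"wz":0,"grip":1},{"dx":0,"dy":0,"dz":0,"wx":0,"wy":0,"wz":0,"grip":1}]' >/dev/null; python3 plg.py pics/q1.png
python3 -m jog '[{"dx":0,"dy":0.002,"dz":0.0001,"wx":-0.056,"wy":0,"wz":0,"grip":1},{"dx":0,"dy":0.002,"dz":0.0001,"wx":-0.056,"wy":0,"wz":0,"grip":1},{"dx":0,"dy":0,"dz":0,"wx":0,"wy":0,"wz":0,"grip":1}]' >/dev/null; python3 plg.py pics/q2.png
```

```text
time_s: 16.15
ee_pos: [580.6, -41.9, 110.7]
ee_rot: [167.3, -0.0, 180.0]
force: [1.5, 1.6, 0.1]
gripper_width: 13.9

median jaw front,pad back,plunger [-124.88 -137.5     1.38]
[580.6 -41.8 110.7] [167.3   0.  180. ] [1.  1.7 0.2] [ 0.71 -0.13  0.13]

median jaw front,pad back,plunger [-125.75 -137.5     2.25]
[580.6 -38.  111.5] [ 173.8    0.  -180. ] [-0.2  0.7  1.6] [0.67 0.06 0.08]

median jaw front,pad back,plunger [-127.12 -137.5     3.75]
[580.6 -34.2 111.8] [-179.9    0.   180. ] [-1.5  1.6  5.1] [0.92 0.2  0.16]
```

The wrist view tilts with the stroke. The jaw's rounded front edge, seen from behind, may bias the measure low at large squeeze. I'll add the jaw's rear edge, which faces the camera, as a check against that.

```bash
cat > plg2.py <<'E'
import cv2,sys
from h import *
c=env.get_calibration("wrist");a=env.grab_frame("wrist");cv2.imwrite(sys.argv[1],a[:,:,::-1]);np.savez(sys.argv[1]+".npz",R=c["R"],t=c["t"])
a=a.astype(np.float32)
def line(x,z,ys):
    uv=np.array([proj(c,np.array([x,y,z])) for y in ys],np.float32)
    return cv2.remap(a,uv[:,0].copy(),uv[:,1].copy(),cv2.INTER_LINEAR)[:,0]
ys=np.arange(-150,-100,.25);R=[]
for x in np.arange(560,578,2):
    J=line(x,53,ys);jb=J[:,2]-J[:,0];mx=np.sort(jb)[-8];i=np.where(jb>.75*mx)[0]
    P=line(x,46,ys).mean(1);k=np.where((ys>-143)&(ys<-133))[0];gg=np.gradient(cv2.GaussianBlur(P[:,None],(1,5),1)[:,0]);pb=ys[k[np.argmin(gg[k])]]
    R.append((ys[i.min()],ys[i.max()],pb))
f,b,p=np.median(np.array(R),0);C=-c["R"].T@c["t"]
print("front %.2f back %.2f thick %.2f padback %.2f | camera y,z %.0f %.0f | plunger(front) %.2f"%(f,b,b-f,p,C[1],C[2],14-(f-p)))
s=env.state();print(s["ee_pos"].round(1),s["ee_rot"].round(1),s["force"].round(1),s["torque"].round(2))
E
python3 plg2.py pics/q3.png
python3 -m jog '[{"dx":0,"dy":0.002,"dz":-0.0001,"wx":-0.056,"wy":0,"wz":0,"grip":1},{"dx":0,"dy":0.002,"dz":-0.0001,"wx":-0.056,"wy":0,"wz":0,"grip":1},{"dx":0,"dy":0,"dz":0,"wx":0,"wy":0,"wz":0,"grip":1}]' >/dev/null; python3 plg2.py pics/q4.png;python3 plg2.py pics/q4b.png; python3 look.py pics/x.png
```

```text
front -127.00 back -117.25 thick 9.75 padback -137.50 | camera y,z -35 283 | plunger(front) 3.50
[580.6 -34.2 111.8] [-179.9    0.   179.9] [-1.1  2.8  4.2] [1.29 0.18 0.23]
front -127.75 back -117.75 thick 10.00 padback -137.50 | camera y,z -11 282 | plunger(front) 4.25
[580.7 -30.3 111.6] [-173.5    0.   180. ] [-1.6  3.   5.9] [0.99 0.29 0.16]
front -127.75 back -117.75 thick 10.00 padback -137.75 | camera y,z -12 282 | plunger(front) 4.00
[580.6 -30.3 111.6] [-173.5    0.   179.9] [-1.9  3.4  6. ] [1.13 0.28 0.23]
yel [364 242   4   3   9] [365.9 243.2]
```

Run:
```python
import cv2,pickle
from h import *
for n in("w2","w4"):
    c=pickle.load(open(n+".pkl","rb"));a=cv2.imread(f"pics/{n}.png").astype(np.float32)
    C=-c["R"].T@c["t"];print(n,"cam",C.round(0))
    def line(x,z,ys):
        uv=np.array([proj(c,np.array([x,y,z])) for y in ys],np.float32)
        return cv2.remap(a,uv[:,0].copy(),uv[:,1].copy(),cv2.INTER_LINEAR)[:,0]
    ys=np.arange(-120,-70,.25);R=[]
    for x in list(range(562,574,2))+[588,590,592,594]:
        J=line(x,53,ys);jb=J[:,0]-J[:,2];mx=np.sort(jb)[-8];i=np.where(jb>.6*mx)[0]
        P=line(x,46,ys).mean(1);k=np.where(P<(60))[0]
        R.append((ys[i.min()],ys[i.max()],ys[k.min()],ys[k.max()]))
    print(np.median(R,0),"jaw front/back, dark pad front/back");
    print(line(568,46,np.arange(-118,-84,1.)).mean(1).astype(int).tolist())
    print((line(568,53,np.arange(-118,-74,1.))[:,0]-line(568,53,np.arange(-118,-74,1.))[:,2]).astype(int).tolist())
```

```text
w2 cam [ 534. -123.  425.]Traceback (most recent call last):
  File "<stdin>", line 13, in <module>
    return umr_minimum(a, axis, None, out, keepdims, initial, where)
ValueError: zero-size array to reduction operation minimum which has no identity
```

Run:
```python
import cv2,pickle
from h import *
for n in("w2","w4"):
    c=pickle.load(open(n+".pkl","rb"));a=cv2.imread(f"pics/{n}.png").astype(np.float32)
    def line(x,z,ys):
        uv=np.array([proj(c,np.array([x,y,z])) for y in ys],np.float32)
        return cv2.remap(a,uv[:,0].copy(),uv[:,1].copy(),cv2.INTER_LINEAR)[:,0]
    y1=np.arange(-120.,-84);y2=np.arange(-100.,-70)
    for x in(566,590):
        print(n,x,"pad z46 from -120",line(x,46,y1).mean(1).astype(int).tolist())
        J=line(x,53,y2);print("  jaw z53 from -100",(J[:,0]-J[:,2]).astype(int).tolist())
```

```text
w2 566 pad z46 from -120 [151, 153, 153, 152, 152, 153, 154, 122, 85, 63, 72, 74, 74, 77, 74, 68, 68, 86, 89, 121, 154, 151, 151, 150, 150, 152, 152, 134, 104, 77, 68, 80, 101, 104, 107, 108]
  jaw z53 from -100 [-4, -5, -5, -4, -4, -4, -2, 20, 43, 52, 48, 66, 74, 79, 81, 80, 78, 78, 79, 82, 75, 58, 31, -6, -3, -1, -1, -1, -2, -1]
w2 590 pad z46 from -120 [152, 152, 152, 152, 152, 154, 153, 114, 63, 66, 71, 74, 73, 74, 74, 71, 66, 81, 87, 105, 151, 149, 149, 150, 151, 106, 83, 84, 73, 69, 69, 74, 94, 103, 106, 107]
  jaw z53 from -100 [-4, -3, -3, -3, -2, -1, -2, 20, 41, 46, 49, 61, 75, 80, 80, 78, 77, 77, 76, 76, 76, 74, 19, 0, -1, 0, 0, 0, 0, -1]
w4 566 pad z46 from -120 [149, 149, 148, 148, 149, 149, 149, 144, 118, 76, 70, 75, 75, 75, 74, 68, 50, 33, 36, 41, 74, 89, 88, 87, 89, 123, 144, 149, 147, 146, 138, 152, 173, 181, 180, 178]
  jaw z53 from -100 [0, 0, -1, -2, -2, -2, -3, -4, -6, -7, 14, 85, 124, 126, 123, 123, 123, 125, 124, 124, 123, 109, 78, 45, 26, 6, -3, -3, -1, -3]
w4 590 pad z46 from -120 [146, 146, 146, 146, 146, 146, 148, 147, 117, 86, 71, 75, 76, 76, 73, 63, 42, 38, 37, 45, 66, 87, 87, 85, 85, 95, 144, 148, 146, 134, 112, 154, 170, 175, 175, 173]
  jaw z53 from -100 [0, 0, -2, -2, -1, -2, -3, -4, -4, -6, 16, 71, 128, 124, 124, 124, 123, 123, 123, 124, 123, 111, 82, 37, 20, 0, -4, -3, -3, -6]
```

With the jaw-0 frame as reference (pad–jaw gap there measures 15.0, true 14), the plunger now reads about 5.2 mm: jaw travel 38.5, pad travel 33.3. I'll squeeze a little more, cross-checking with both cameras.

```bash
python3 meas.py pics/t0.png|head -2; python3 -m jog '[{"dx":0,"dy":0.002,"dz":-0.0002,"wx":-0.056,"wy":0,"wz":0,"grip":1},{"dx":0,"dy":0,"dz":0,"wx":0,"wy":0,"wz":0,"grip":1}]' >/dev/null; python3 plg2.py pics/q5.png; python3 meas.py pics/t1.png|head -2; python3 jawshift.py s3 s4b s5b t0 t1
python3 - <<'E'
import cv2
for n in("s3","s4a","s4b","s5b","t0","t1"):
    b=cv2.imread(f"pics/{n}.png").astype(int);y=(b[...,2]+b[...,1]-2*b[...,0])[230:252,355:378].clip(60,400)-60;print(n,"soft yellow",round(y.sum()/320,1))
E
```

```text
yel (9.0, 365.89, 243.22)
ridge (53.0, 380.74, 249.51) [ 586.4 -176.    66. ]
front -127.75 back -117.50 thick 10.25 padback -137.75 | camera y,z -0 280 | plunger(front) 4.00
[580.6 -28.4 111.4] [-170.3    0.   180. ] [-1.6  3.6  5.4] [0.98 0.33 0.18]
yel (9.0, 365.89, 243.22)
ridge (53.0, 380.74, 249.51) [ 586.4 -176.    66. ]
s3 0.963 px [-1.5 -1.8] mm -6.24
s4b 1.0 px [0. 0.] mm 0.0
s5b 0.993 px [ 0.2 -0.1] mm 0.15
t0 0.983 px [0.3 0.4] mm 1.33
t1 0.983 px [0.3 0.4] mm 1.33
s3 soft yellow 30.1
s4a soft yellow 25.8
s4b soft yellow 22.1
s5b soft yellow 19.6
t0 soft yellow 19.1
t1 soft yellow 19.1
```

The scene frame shows the jaw didn't move at all in that step. I'll check whether the orange trigger itself moved in the scene frames.

Run:
```python
import cv2,numpy as np
from h import *
for n in("s3","s4a","s4b","s5a","s5b","t0","t1"):
    im=cv2.cvtColor(cv2.imread(f"pics/{n}.png"),cv2.COLOR_BGR2HSV)
    m=cv2.inRange(im,(5,150,80),(17,255,255))[180:225,325:375];M=cv2.moments(m,True)
    ys,xs=np.where(m);print(n,int(M["m00"]),(xs.mean()+325).round(1),(ys.mean()+180).round(1))
c=env.get_calibration("scene")
for t in(.24,0,-.12,-.18,-.24):print(t,proj(c,np.array([580,-36-40*np.sin(t),77+40*np.cos(t)])).round(1))
c=env.get_calibration("wrist")
print([round(v,2) for v in env.state()["qpos"]])
for n in("q0","q1","q2","q3","q4","q5"):
    im=cv2.cvtColor(cv2.imread(f"pics/{n}.png"),cv2.COLOR_BGR2HSV);m=cv2.inRange(im,(5,150,70),(15,255,255));m[:,:290]=0;m[:,350:]=0;m[:170]=0
    ys,xs=np.where(m[:255]);print(n,cv2.boundingRect(m),len(xs),xs.mean().round(1),ys.mean().round(1))
```

```text
s3 22 345.2 203.9
s4a 15 344.8 202.8
s4b 22 345.2 203.9
s5a 11 345.0 201.3
s5b 10 344.7 201.6
t0 16 345.4 204.9
t1 19 345.3 204.2
0.24 [348.2 202.5]
0 [346.  199.7]
-0.12 [344.9 198.6]
-0.18 [344.3 198. ]
-0.24 [343.8 197.6]
[np.float64(1.64), np.float64(23.81), np.float64(97.72), np.float64(-11.3), np.float64(59.25), np.float64(-82.42)]
q0 (309, 220, 26, 67) 478 321.5 232.8
q1 (309, 219, 26, 68) 480 321.4 232.8
q2 (309, 220, 26, 67) 480 321.4 232.8
q3 (309, 219, 26, 68) 483 321.5 232.7
q4 (309, 219, 26, 68) 481 321.5 232.8
q5 (309, 219, 26, 68) 481 321.6 232.8
```

The trigger follows the tool, so the ratchet slipped at that load. Both views now agree on about 5.2 mm (yellow area 19.1 of 30.1). That is a bit short of half way. I'll pump again with one quick continuous stroke limited to 0.34 rad, then measure.

```bash
python3 -m jog '[{"dx":0,"dy":-0.0035,"dz":0.0004,"wx":0.098,"wy":0,"wz":0,"grip":1},{"dx":0,"dy":-0.0035,"dz":0.0001,"wx":0.098,"wy":0,"wz":0,"grip":1},{"dx":0,"dy":-0.0035,"dz":-0.0002,"wx":0.098,"wy":0,"wz":0,"grip":1},{"dx":0,"dy":-0.0035,"dz":-0.0007,"wx":0.098,"wy":0,"wz":0,"grip":1},{"dx":0,"dy":-0.0005,"dz":0,"wx":0.015,"wy":0,"wz":0,"grip":1},{"dx":0,"dy":0,"dz":0,"wx":0,"wy":0,"wz":0,"grip":1}]' >/dev/null;python3 plg2.py pics/r0.png
python3 -m jog '[{"dx":0,"dy":0.005,"dz":0.0006,"wx":-0.14,"wy":0,"wz":0,"grip":1},{"dx":0,"dy":0.005,"dz":0.0002,"wx":-0.14,"wy":0,"wz":0,"grip":1},{"dx":0,"dy":0.002,"dz":0,"wx":-0.056,"wy":0,"wz":0,"grip":1}]' >/dev/null;python3 plg2.py pics/r1.png
python3 -m jog '[{"dx":0,"dy":0,"dz":0,"wx":0,"wy":0,"wz":0,"grip":1},{"dx":0,"dy":0,"dz":0,"wx":0,"wy":0,"wz":0,"grip":1}]' >/dev/null;python3 plg2.py pics/r2.png;python3 meas.py pics/t2.png; python3 jawshift.py t0 t2
```

```text
front -125.00 back -114.75 thick 10.25 padback -137.50 | camera y,z -84 277 | plunger(front) 1.50
[580.6 -42.5 110.6] [166.2  -0.  179.8] [0.4 7.5 2.1] [ 1.2  -0.23  0.32]
front -128.00 back -118.00 thick 10.00 padback -137.50 | camera y,z -14 282 | plunger(front) 4.50
[580.6 -30.4 111.7] [-174.     0.  -179.8] [-0.2 -3.   5.2] [-0.4   0.16 -0.1 ]
front -128.00 back -118.00 thick 10.00 padback -137.50 | camera y,z -15 282 | plunger(front) 4.50
[580.6 -30.9 111.7] [-174.5    0.   179.8] [-1.3  4.3  5.7] [1.35 0.28 0.29]
yel (8.0, 365.88, 243.38)
ridge (53.0, 380.74, 249.51) [ 586.4 -176.    66. ]
[580.6 -31.  111.7] [-174.5    0.   179.8] [-1.3  4.3  6.2] [1.411 0.235 0.369]
t0 0.983 px [0.3 0.4] mm 1.33
t2 0.979 px [0.4 0.5] mm 1.7
```

Now about 5.5 mm (4.5 + 1.0 offset). I'll finish this stroke with one quick move.

```bash
python3 -m jog '[{"dx":0,"dy":0.0045,"dz":-0.0005,"wx":-0.12,"wy":0,"wz":0,"grip":1}]' >/dev/null;python3 plg2.py pics/r3.png
python3 -m jog '[{"dx":0,"dy":0,"dz":0,"wx":0,"wy":0,"wz":0,"grip":1},{"dx":0,"dy":0,"dz":0,"wx":0,"wy":0,"wz":0,"grip":1}]' >/dev/null;python3 plg2.py pics/r4.png;python3 meas.py pics/t3.png; python3 jawshift.py t2 t3; python3 -c "
import cv2
for n in('s3','t0','t2','t3'):
    b=cv2.imread(f'pics/{n}.png').astype(int);y=(b[...,2]+b[...,1]-2*b[...,0])[230:252,355:378].clip(60,400)-60;print(n,round(y.sum()/320,1))"
```

```text
front -128.00 back -117.75 thick 10.25 padback -138.00 | camera y,z 9 279 | plunger(front) 4.00
[580.6 -26.3 111. ] [-167.1    0.   180. ] [-1.7  0.4  8.2] [-0.58  0.04  0.13]
front -128.00 back -117.75 thick 10.25 padback -137.75 | camera y,z 9 278 | plunger(front) 4.25
[580.7 -26.7 111.1] [-167.6    0.   179.9] [-2.1  4.3  6.2] [1.   0.26 0.28]
yel (8.0, 365.88, 243.38)
ridge (53.0, 380.74, 249.51) [ 586.4 -176.    66. ]
[580.7 -26.7 111.1] [-167.6    0.   179.8] [-2.1  4.9  6. ] [0.996 0.256 0.288]
t2 0.979 px [0.4 0.5] mm 1.7
t3 0.979 px [0.4 0.5] mm 1.7
s3 30.1
t0 19.1
t2 18.5
t3 18.6
```

The jaw did not move in the last part, so it slips at the same load. I'll try one slow, smooth stroke, which stays below 10 mm even with no slip.

```bash
python3 -m jog '[{"dx":0,"dy":-0.004,"dz":0.0005,"wx":0.114,"wy":0,"wz":0,"grip":1},{"dx":0,"dy":-0.004,"dz":0.0002,"wx":0.114,"wy":0,"wz":0,"grip":1},{"dx":0,"dy":-0.004,"dz":-0.0002,"wx":0.114,"wy":0,"wz":0,"grip":1},{"dx":0,"dy":-0.004,"dz":-0.0007,"wx":0.114,"wy":0,"wz":0,"grip":1},{"dx":0,"dy":0,"dz":0,"wx":0,"wy":0,"wz":0,"grip":1},{"dx":0,"dy":0,"dz":0,"wx":0,"wy":0,"wz":0,"grip":1}]' >/dev/null;python3 plg2.py pics/u0.png
python3 -m jog '[{"dx":0,"dy":0.0006,"dz":0.0001,"wx":-0.016,"wy":0,"wz":0,"grip":1},{"dx":0,"dy":0.0006,"dz":0.0001,"wx":-0.016,"wy":0,"wz":0,"grip":1},{"dx":0,"dy":0.0006,"dz":0.0001,"wx":-0.016,"wy":0,"wz":0,"grip":1},{"dx":0,"dy":0.0006,"dz":0.0001,"wx":-0.016,"wy":0,"wz":0,"grip":1},{"dx":0,"dy":0.0006,"dz":0.0001,"wx":-0.016,"wy":0,"wz":0,"grip":1},{"dx":0,"dy":0.0006,"dz":0.0001,"wx":-0.016,"wy":0,"wz":0,"grip":1},{"dx":0,"dy":0.0006,"dz":0.0001,"wx":-0.016,"wy":0,"wz":0,"grip":1},{"dx":0,"dy":0.0006,"dz":0.0001,"wx":-0.016,"wy":0,"wz":0,"grip":1},{"dx":0,"dy":0.0006,"dz":0.0001,"wx":-0.016,"wy":0,"wz":0,"grip":1},{"dx":0,"dy":0.0006,"dz":0,"wx":-0.016,"wy":0,"wz":0,"grip":1}]' >/dev/null;python3 plg2.py pics/u1.png
```

```text
front -125.00 back -114.50 thick 10.50 padback -137.50 | camera y,z -84 277 | plunger(front) 1.50
[580.6 -42.5 110.6] [166.1  -0.  179.8] [1.2 6.6 0.8] [ 1.06 -0.16  0.42]
front -126.00 back -116.00 thick 10.00 padback -137.50 | camera y,z -50 283 | plunger(front) 2.50
[580.6 -36.7 111.7] [ 175.8    0.  -180. ] [-0.1  2.5  2.2] [0.97 0.15 0.11]
```

```bash
python3 -m jog '[{"dx":0,"dy":0.0006,"dz":0,"wx":-0.016,"wy":0,"wz":0,"grip":1},{"dx":0,"dy":0.0006,"dz":0,"wx":-0.016,"wy":0,"wz":0,"grip":1},{"dx":0,"dy":0.0006,"dz":0,"wx":-0.016,"wy":0,"wz":0,"grip":1},{"dx":0,"dy":0.0006,"dz":0,"wx":-0.016,"wy":0,"wz":0,"grip":1},{"dx":0,"dy":0.0006,"dz":0,"wx":-0.016,"wy":0,"wz":0,"grip":1}]' >/dev/null;python3 plg2.py pics/u2.png
python3 -m jog '[{"dx":0,"dy":0.0006,"dz":0,"wx":-0.016,"wy":0,"wz":0,"grip":1},{"dx":0,"dy":0.0006,"dz":0,"wx":-0.016,"wy":0,"wz":0,"grip":1},{"dx":0,"dy":0.0006,"dz":0,"wx":-0.016,"wy":0,"wz":0,"grip":1},{"dx":0,"dy":0.0006,"dz":0,"wx":-0.016,"wy":0,"wz":0,"grip":1},{"dx":0,"dy":0.0006,"dz":0,"wx":-0.016,"wy":0,"wz":0,"grip":1}]' >/dev/null;python3 plg2.py pics/u3.png;python3 meas.py pics/t4.png; python3 jawshift.py t3 t4
```

```text
front -127.00 back -117.25 thick 9.75 padback -137.50 | camera y,z -34 283 | plunger(front) 3.50
[580.6 -33.9 111.8] [-179.5    0.  -180. ] [-1.2  1.1  5.8] [0.86 0.23 0.11]
front -127.25 back -117.50 thick 9.75 padback -137.75 | camera y,z -17 282 | plunger(front) 3.50
[580.6 -31.1 111.7] [-174.9    0.  -180. ] [-0.8  0.2  5.3] [0.5  0.22 0.02]
yel (9.0, 365.89, 243.22)
ridge (53.0, 380.74, 249.51) [ 586.4 -176.    66. ]
[580.7 -31.1 111.8] [-175.    0. -180.] [-1.1  0.9  6.2] [0.652 0.311 0.021]
t3 0.979 px [0.4 0.5] mm 1.7
t4 0.989 px [0.3 0.3] mm 1.13
```

Slower gives less, 3.5 raw, so the ratchet's drag depends on speed. I'll do one stroke at top speed, limited to 0.37 rad so that even a slip-free stroke stays under 12 mm.

```bash
python3 -m jog '[{"dx":0,"dy":-0.004,"dz":0.0003,"wx":0.107,"wy":0,"wz":0,"grip":1},{"dx":0,"dy":-0.004,"dz":-0.0002,"wx":0.107,"wy":0,"wz":0,"grip":1},{"dx":0,"dy":-0.004,"dz":-0.0007,"wx":0.106,"wy":0,"wz":0,"grip":1},{"dx":0,"dy":0,"dz":0,"wx":0,"wy":0,"wz":0,"grip":1},{"dx":0,"dy":0,"dz":0,"wx":0,"wy":0,"wz":0,"grip":1}]' >/dev/null;python3 plg2.py pics/v0.png
python3 -m jog '[{"dx":0,"dy":0.0053,"dz":0.0007,"wx":-0.149,"wy":0,"wz":0,"grip":1},{"dx":0,"dy":0.0053,"dz":0.0002,"wx":-0.149,"wy":0,"wz":0,"grip":1},{"dx":0,"dy":0.0025,"dz":-0.0001,"wx":-0.07,"wy":0,"wz":0,"grip":1},{"dx":0,"dy":0,"dz":0,"wx":0,"wy":0,"wz":0,"grip":1}]' >/dev/null;python3 plg2.py pics/v1.png;python3 meas.py pics/t5.png; python3 jawshift.py t3 t5
```

```text
front -125.00 back -114.75 thick 10.25 padback -137.50 | camera y,z -83 277 | plunger(front) 1.50
[580.6 -42.3 110.7] [166.5  -0.  179.9] [0.8 5.  2.4] [ 1.27 -0.28  0.22]
front -128.25 back -118.00 thick 10.25 padback -137.50 | camera y,z -7 281 | plunger(front) 4.75
[580.7 -29.5 111.6] [-172.3   -0.  -179.9] [-1.   0.5  3.1] [ 0.34  0.09 -0.07]
yel (8.0, 365.88, 243.38)
ridge (53.0, 380.74, 249.51) [ 586.4 -176.    66. ]
[580.6 -29.6 111.6] [-172.4    0.   180. ] [-0.2  0.9  3. ] [0.712 0.154 0.143]
t3 0.979 px [0.4 0.5] mm 1.7
t5 0.976 px [0.4 0.5] mm 1.7
```

About 5.8–6.2 mm now (raw 4.75; the released raw reading of 1.5 corresponds to the stated 3 mm or so). I'll make one more full-length quick stroke to get closer to half way. The slip seen so far rules out overshoot. Then I'll hold and recheck.

```bash
python3 -m jog '[{"dx":0,"dy":-0.0044,"dz":0.0003,"wx":0.123,"wy":0,"wz":0,"grip":1},{"dx":0,"dy":-0.0044,"dz":-0.0003,"wx":0.123,"wy":0,"wz":0,"grip":1},{"dx":0,"dy":-0.0043,"dz":-0.0008,"wx":0.122,"wy":0,"wz":0,"grip":1},{"dx":0,"dy":0,"dz":0,"wx":0,"wy":0,"wz":0,"grip":1},{"dx":0,"dy":0,"dz":0,"wx":0,"wy":0,"wz":0,"grip":1},{"dx":0,"dy":0.0053,"dz":0.0007,"wx":-0.149,"wy":0,"wz":0,"grip":1},{"dx":0,"dy":0.0053,"dz":0,"wx":-0.149,"wy":0,"wz":0,"grip":1},{"dx":0,"dy":0.005,"dz":-0.0006,"wx":-0.14,"wy":0,"wz":0,"grip":1},{"dx":0,"dy":0,"dz":0,"wx":0,"wy":0,"wz":0,"grip":1}]' >/dev/null;python3 plg2.py pics/y1.png
python3 -m jog '[{"dx":0,"dy":0,"dz":0,"wx":0,"wy":0,"wz":0,"grip":1},{"dx":0,"dy":0,"dz":0,"wx":0,"wy":0,"wz":0,"grip":1},{"dx":0,"dy":0,"dz":0,"wx":0,"wy":0,"wz":0,"grip":1},{"dx":0,"dy":0,"dz":0,"wx":0,"wy":0,"wz":0,"grip":1},{"dx":0,"dy":0,"dz":0,"wx":0,"wy":0,"wz":0,"grip":1},{"dx":0,"dy":0,"dz":0,"wx":0,"wy":0,"wz":0,"grip":1},{"dx":0,"dy":0,"dz":0,"wx":0,"wy":0,"wz":0,"grip":1},{"dx":0,"dy":0,"dz":0,"wx":0,"wy":0,"wz":0,"grip":1}]';python3 plg2.py pics/y2.png;python3 meas.py pics/t6.png; python3 jawshift.py t5 t6
```

```text
front -128.50 back -118.25 thick 10.25 padback -137.75 | camera y,z 7 279 | plunger(front) 4.75
[580.6 -27.  111.2] [-168.3   -0.  -179.9] [-2.2  0.5  5.1] [ 0.02  0.17 -0.1 ]
time_s: 25.15
ee_pos: [580.6, -27.3, 111.3]
ee_rot: [-168.7, 0.0, 179.8]
force: [-1.9, 4.5, 5.4]
gripper_width: 13.7
front -128.50 back -118.25 thick 10.25 padback -137.75 | camera y,z 6 279 | plunger(front) 4.75
[580.6 -27.3 111.3] [-168.7    0.   179.8] [-1.8  3.7  5.3] [1.13 0.22 0.36]
yel (6.0, 366.33, 243.33)
ridge (53.0, 380.74, 249.51) [ 586.4 -176.    66. ]
[580.6 -27.3 111.3] [-168.7    0.   179.8] [-1.5  4.7  4.9] [1.096 0.267 0.383]
t5 0.976 px [0.4 0.5] mm 1.7
t6 0.967 px [0.5 0.6] mm 2.08
```

The jaw holds steady over 0.8 s. Jaw travel 39.3 minus pad travel 33.3 gives about 6 mm of plunger, roughly half way. The ridge hasn't moved in x, so the cover is still shut, and the trigger is squeezed and held. Handing in.

```bash
python3 -c "
from workcell import env
print(env.job_done())"
```

```text
the job is handed in; nothing more can be done
None
```

I closed the white cover and pumped the trigger until the box was clamped. I handed in with the trigger still squeezed, at about 25 s of the 67 s. The plunger ended up around 6 mm of its 14 mm, slightly under the half-way mark of 7 mm.

**Cover:** I pushed the ridge towards +x until it hit the hard stop (9.6 N with no further movement). A picture afterwards showed it fully shut. The ridge then kept the same x (586.4 mm) through to the last check.

**Clamping:** I pinched the grip and made nine strokes. Three advanced the jaw to the box, the fourth pushed the box against the fixed jaw, and the rest built up the pressure. I opened and re-pinched the grip once, at rest, between two strokes.

**Last checks:**
- **Plunger:** Comparing jaw and pad travel with the jaw-0 picture gives about 6 mm; the uncorrected gap reading was 4.75 mm. I put it at 5.5–6.5 mm. The yellow was still visible, so it was not near the crush limit.
- **Hold:** The jaw did not move during the final 0.8 s with the trigger held.

**What disagreed:** under load the ratchet gained only about half the stated 23 mm per rad and then stopped gaining. Slow strokes gained less than quick ones, so I could not get the plunger closer to 7 mm. The released plunger read 1.5 mm raw, which is about 2.5–3 mm once corrected.

My moves stayed clear of the other things on the board, but I did not check them in a final picture.

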